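# Click the circuit board onto the four snap posts of an open tube mixer

## Robot

A 6-joint arm with a two-finger parallel gripper is mounted at the origin on a cart in front of the work surface, level with it; the furniture and walls round the work are solid. World frame = base frame: x ahead of the robot, y to its left, z up, the work surface at z = 0. Lengths are in m, angles in rad, forces in N, time in s.
With the tool pointing down it reaches from about 0.425 to 0.95 m from the base axis. Payload 3.5 kg.
Tool frame: the origin (TCP) lies on the centre line of the jaws, within the pads' length; the fingertips stand ahead of it and the grasp point (between the pads) lies 11 mm behind it (tips_ahead is the z of the fingertips in the tool frame, in m); z points along the fingers, y is the direction in which the jaws open and shut (so a half turn about z gives the same grasp; the last joint's range is limited). The gripper opens to 85 mm and grips with 20 to 120 N. Pads are 22 mm wide; open, the fingers measure 114 mm over their backs; the gripper's body (76 mm by 85 mm) begins 54 mm behind the grasp point. The pads swing forward as they close: fully open they stand 13 mm farther back than shut.
Start: joints at [-1.271, 0.286, 1.577, -0, 1.279, -0.15], TCP at [0.294, -0.608, 0.239] pointing down, gripper open.
Joint ranges: [-2.77, 2.77], [-0.9, 2.22], [0.21, 2.48], [-1.53, 4.67], [0.24, 2.81], [-2.84, 2.84]. Speed limits (rad/s): [2.79, 2.79, 3.14, 3.14, 3.14, 3.14].

## Interface

Orientations are given as a unit quaternion [x, y, z, w].
In Python, from plant import * gives the robot as it stands. The module is installed in compiled form; this text tells all that it offers.
- The arm moves only by the tool move_arm, never from a script. Its arguments are lists of equal length, an entry for each row: "linear": the shift along the world's x, y, z in m, a list of three; "twist": the turn, a rotation vector about the world's x, y, z in degrees, a list of three. A call has 1 to 20 rows; each row shifts and turns the pose as measured when the row begins; what a row does not reach is not made up. A row lasts 1/12 s, in which the tool goes at most 41.7 mm and 7.16 degrees, less where a joint would pass 70% of its speed; a pose out of reach is approached as far as the arm can. A call is refused whole if a number of a shift passes 0.0417 or a number of a turn 7.16, either way. A call with a gripper value outside its range is refused whole. "grip" is the opening, from 0 (shut) to 1 (fully open), set as the call begins (left out, the last holds). The fingers move at their own pace and stop on an object; "force" is the grip in N (left out, the last holds). Time passes only in rows, so rows that do not move let the fingers close. It gives the time, the measured TCP pose, the force and the opening at its end, in the units of the state.
- get_state(): the state, without advancing time (a new reading comes with each control period).
- read_camera(name): name is "side" or "top" or "wrist"; returns a dict with "img" (420x560x3 uint8, blue, green, red), "depth" (420x560 float32, m along the optical axis (not along the pixel's ray), 0 where there is no reading), "fx", "fy", "cx", "cy" (pixels), "rvec" (rotation vector, rad) and "tvec" (3), from world to camera coordinates, as OpenCV has them. Camera axes: x right, y down, z forward; pixel columns grow to the right and rows downward; lengths in m; the calibration is good to about 2 mm. The wrist camera is an equidistant fisheye: a pixel r from the principal point sees the ray r / f radians off the axis. A picture is of the moment at which its call begins.
- sign_off(): hands the job in, once; it reports no verdict.
The state is a dict: "time": time; "qpos": joint angles; "dq": joint speeds; "joint_efforts": joint torques, N m; "eef_pos": TCP position; "tcp_rot": TCP orientation; "contact_force": force on the tool from outside, world axes, zero at the start; "wrist_torque": the same for the moment, N m; "opening": opening from 0.0 (shut) to 1.0 (fully open).
Only numpy, scipy, OpenCV 4.12 (cv2) and the standard library are available. Lean on these libraries where they do the work, as an engineer would, in place of code of your own. Each camera call takes 0.05 s, during which the arm holds its last target.

## Task

Fit the loose green circuit board into the open tube mixer base: lift it by the black transformer, keep it roughly level, and set it over the four snap posts with its white connector at the end where the pan has its black mains inlet. Then press it down beside the posts, feeling your way and never leaning on it with more than about 25 N, until all four orange clips have clicked over it and it lies flush on every post. Leave the other things on the bench where they are.

Things in the scene. Friction and masses are not known exactly. Their poses are not given: they have to be found in the camera images.
- mixer_base: White open base pan of a small tube mixer, fixed, 132 (x) x 212 (y) mm, walls 16 mm high; black mains inlet at its +y end, black speed knob on its front (-x) wall. Origin: centre of its underside, z up. Four white snap posts, 20 mm thick, rise from grey collars at x = +-43, y = +-63 mm. All four were screwed to one common height, different each time and not measured: their flat tops (seats) lie 24 to 32 mm above the origin.
- board: Green circuit board, 110 (x) x 150 (y) x 4 mm, 0.18 kg, on a 5 mm black mat. Origin: centre of its underside, z up. 11 mm square holes at x = +-43, y = +-63 mm. In its middle a black transformer with a metal band, 46 (x) x 36 (y) mm, 4 to 38 mm above the underside: grip it across its y sides (45 mm free beside them). White connector at its +y edge. Pushing it down with 30 N cracks it.
- bay1 (a point): Point on the pan's floor, 4 mm above the pan's underside, on the axis of its front left (-x, +y) post; axes as the pan's. On the post's flat top stand a white guide and, towards the pan's y end, a sprung orange clip leaf with an outward hook: a tapered point 20 mm tall, 7 mm wide in x. Set down on the points, the unclicked board rests on their slopes, 9 mm or more above the seats.
- bay2 (a point): Point on the pan's floor, 4 mm above the pan's underside, on the axis of its back left (+x, +y) post; axes as the pan's. On the post's flat top stand a white guide and, towards the pan's y end, a sprung orange clip leaf with an outward hook: a tapered point 20 mm tall, 7 mm wide in x. Set down on the points, the unclicked board rests on their slopes, 9 mm or more above the seats.
- bay3 (a point): Point on the pan's floor, 4 mm above the pan's underside, on the axis of its back right (+x, -y) post; axes as the pan's. On the post's flat top stand a white guide and, towards the pan's y end, a sprung orange clip leaf with an outward hook: a tapered point 20 mm tall, 7 mm wide in x. Set down on the points, the unclicked board rests on their slopes, 9 mm or more above the seats.
- bay4 (a point): Point on the pan's floor, 4 mm above the pan's underside, on the axis of its front right (-x, -y) post; axes as the pan's. On the post's flat top stand a white guide and, towards the pan's y end, a sprung orange clip leaf with an outward hook: a tapered point 20 mm tall, 7 mm wide in x. Set down on the points, the unclicked board rests on their slopes, 9 mm or more above the seats.
- hole1 (a point): Centre of the board's front left (-x, +y) hole, at the board's underside; belongs on the post of bay1; axes as the board's.
- hole2 (a point): Centre of the board's back left (+x, +y) hole, at the board's underside; belongs on the post of bay2; axes as the board's.
- hole3 (a point): Centre of the board's back right (+x, -y) hole, at the board's underside; belongs on the post of bay3; axes as the board's.
- hole4 (a point): Centre of the board's front right (-x, -y) hole, at the board's underside; belongs on the post of bay4; axes as the board's.
- pad1 (a point): White ring 12 mm wide printed on the board's top face, at board x = -22, y = +60 mm: a free place to press for clip1, 21 mm beside the post's point, which finally stands 16 mm above the board's top.
- pad2 (a point): White ring 12 mm wide printed on the board's top face, at board x = +22, y = +60 mm: a free place to press for clip2, 21 mm beside the post's point, which finally stands 16 mm above the board's top.
- pad3 (a point): White ring 12 mm wide printed on the board's top face, at board x = +22, y = -60 mm: a free place to press for clip3, 21 mm beside the post's point, which finally stands 16 mm above the board's top.
- pad4 (a point): White ring 12 mm wide printed on the board's top face, at board x = -22, y = -60 mm: a free place to press for clip4, 21 mm beside the post's point, which finally stands 16 mm above the board's top.
- clip1 (a joint): Orange clip leaf of the post at bay1: 0 = sprung fully out (free, or clicked over the board), about 0.0025 m = pushed in by the edge of the hole (not yet clicked). It yields to roughly 9 to 20 N pressed beside its post (all four at once is too much for the board). The board gives way after about 6 mm and slides on; only in its last millimetre above the seat does the hook snap out over its top face, then it stands hard on the seat.
- clip2 (a joint): Orange clip leaf of the post at bay2: 0 = sprung fully out (free, or clicked over the board), about 0.0025 m = pushed in by the edge of the hole (not yet clicked). It yields to roughly 9 to 20 N pressed beside its post (all four at once is too much for the board). The board gives way after about 6 mm and slides on; only in its last millimetre above the seat does the hook snap out over its top face, then it stands hard on the seat.
- clip3 (a joint): Orange clip leaf of the post at bay3: 0 = sprung fully out (free, or clicked over the board), about 0.0025 m = pushed in by the edge of the hole (not yet clicked). It yields to roughly 9 to 20 N pressed beside its post (all four at once is too much for the board). The board gives way after about 6 mm and slides on; only in its last millimetre above the seat does the hook snap out over its top face, then it stands hard on the seat.
- clip4 (a joint): Orange clip leaf of the post at bay4: 0 = sprung fully out (free, or clicked over the board), about 0.0025 m = pushed in by the edge of the hole (not yet clicked). It yields to roughly 9 to 20 N pressed beside its post (all four at once is too much for the board). The board gives way after about 6 mm and slides on; only in its last millimetre above the seat does the hook snap out over its top face, then it stands hard on the seat.
- red_marker: Bystander: white marker with red cap, 132 mm long, lying in front of the pan; origin under the centre.
- yellow_cup: Bystander: specimen cup with yellow lid, 65 mm wide, 74 mm high; origin under the centre.

How it is judged:
At the end, for the whole second after the job is handed in: Every hole of the board sits on its own post (hole1 over bay1 and so on, within 4 mm), its underside no more than 33.2 mm above the pan's underside, every clip sprung out again over the board (joint under 0.8 mm), the board at rest (z of each of hole1, hole2, hole3, hole4 in the frame of mixer_base below 0.0332 m and horizontal distance between hole1 and bay1 below 0.004 m and value of joint each of clip1, clip2, clip3, clip4 below 0.0008 m and horizontal distance between hole2 and bay2 below 0.004 m and horizontal distance between hole3 and bay3 below 0.004 m and horizontal distance between hole4 and bay4 below 0.004 m and linear speed of board below 0.01 m/s); the robot touches nothing.
It fails at once if the board is loaded against the pan and its posts too hard: the contact forces on all posts and clips, sideways ones included, add up to more than 45 N, as when pushing down with about 30 N (contact force between board and mixer_base above 45 N).
It fails at once if the board is tilted by more than 0.6 rad (about 35 degrees) (angle between board's own z axis and vertical above 0.6 rad).
It fails at once if the marker or yellow-lidded cup is shifted by more than 30 mm (distance of any of red_marker, yellow_cup from where it was at the start of the episode above 0.03 m).
It also fails if it takes over 72 s, if anything falls off the work surface, if the arm or the gripper's body presses on something with over 40 N, if the wrist force passes 120 N, or if a joint passes its speed limit or range.

## Working session

There is one attempt and no reset: what is moved stays moved. The work goes in short steps, Python scripts to look and compute and a tool call to move; the robot and the scene stay as the last step left them, time stands still between calls to the robot, and variables do not carry over. Pictures are saved under pics/ and viewed, and the job is handed in when it is done.

Besides the shell and the picture viewer there is one more tool, called after "Emit:" by a JSON object that holds its "api" and its "payload". move_arm: Moves the arm, as the interface text tells. Its arguments: {"type":"object","properties":{"linear":{"type":"array","items":{"type":"array","items":{"type":"number"}}},"twist":{"type":"array","items":{"type":"array","items":{"type":"number"}}},"grip":{"type":"number"},"force":{"type":"number"}},"required":["linear","twist"]}

```bash
mkdir -p pics
cat > h.py <<'E'
from plant import *
import numpy as np, cv2
def cam(n):
    c=read_camera(n); c['R']=cv2.Rodrigues(np.array(c['rvec'],float))[0]; c['t']=np.array(c['tvec'],float).ravel(); return c
def ray(c,u,v):
    d=np.array([(u-c['cx'])/c['fx'],(v-c['cy'])/c['fy'],1.0])
    return -c['R'].T@c['t'], c['R'].T@d
def onplane(c,u,v,z):
    o,d=ray(c,u,v); return o+d*(z-o[2])/d[2]
def cloud(c):
    v,u=np.mgrid[0:c['depth'].shape[0],0:c['depth'].shape[1]]
    D=c['depth']; P=np.stack([(u-c['cx'])/c['fx']*D,(v-c['cy'])/c['fy']*D,D],-1)
    return (P-c['t'])@c['R']
E
python3 - <<'E'
from h import *
for n in ['side','top','wrist']:
    c=cam(n); cv2.imwrite(f'pics/{n}0.png',c['img']); print(n,c['fx'],c['cx'],c['cy'],-c['R'].T@c['t'])
s=get_state(); print(s)
E
```

```text
side 461.36068548140787 289.7277390386225 206.67156174470912 [ 0.32423414 -1.26067316  0.84755671]
top 538.8519531667181 283.0327212856463 209.10095115332797 [ 0.28698512 -0.24608974  1.35879557]
wrist 325.19226210127806 279.37479789146937 210.729459304914 [ 0.35663086 -0.57704893  0.37230191]
{'time': 0.15, 'qpos': array([-1.27102505e+00,  2.86983269e-01,  1.57783198e+00,  1.76957955e-05,
        1.27856032e+00, -1.50006659e-01]), 'dq': array([ 0.00016289, -0.00274804, -0.00486644, -0.00145734,  0.00029047,
       -0.00029363]), 'joint_efforts': array([ 4.82904579e-05, -4.06607366e+01, -2.93139893e+01, -1.70676926e-04,
        3.98048811e-03, -7.40802108e-06]), 'eef_pos': array([ 0.29334908, -0.60738837,  0.23825557]), 'tcp_rot': array([ 9.74819056e-01,  2.22995545e-01, -5.82452548e-05, -8.89592744e-04]), 'contact_force': array([-0.48652567, -0.28471488, -0.17810506]), 'wrist_torque': array([ 0.02489469, -0.00618408, -0.00168003]), 'opening': 0.9999218043625615}
```

View pics/top0.png

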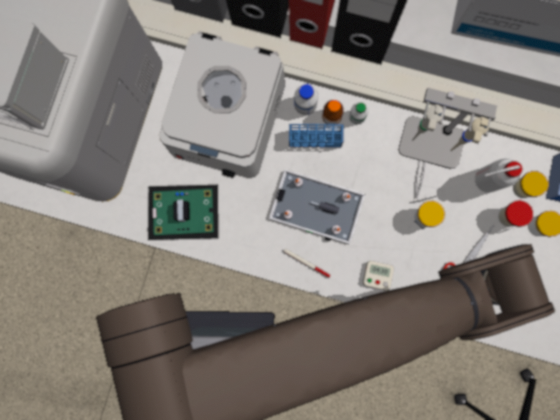

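View pics/side0.png

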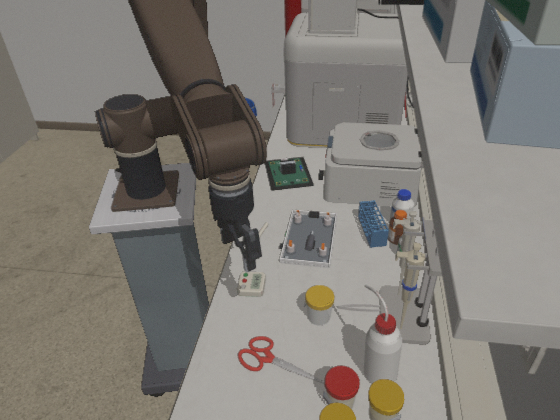

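View pics/wrist0.png

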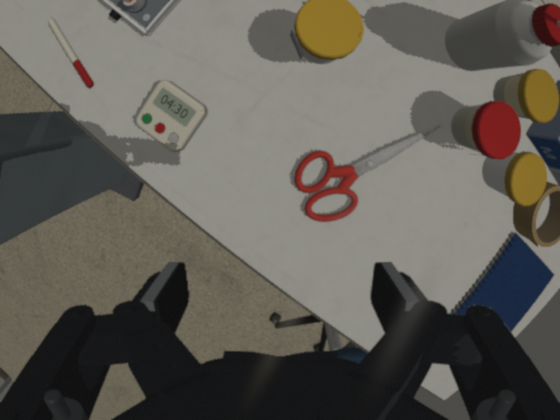

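Top view: the board is at about (183,210) with its white connector on the left (154,212). The pan is at about (315,207) with its black inlet on the left (280,195). I'll measure both.

Run:
```python
from h import *
c=cam('top'); im=c['img']
b=im[170:260,130:380]; cv2.imwrite('pics/topz.png',cv2.resize(b,(800,288),interpolation=cv2.INTER_CUBIC))
hsv=cv2.cvtColor(im,cv2.COLOR_BGR2HSV)
g=cv2.inRange(hsv,(60,90,40),(95,255,255)); g[:,:130]=0; g[:,240:]=0; g[:170]=0; g[260:]=0
g=cv2.morphologyEx(g,cv2.MORPH_CLOSE,np.ones((9,9)))
cs=max(cv2.findContours(g,0,2)[0],key=cv2.contourArea)
pts=np.array([onplane(c,u,v,0.009)[:2] for u,v in cs[:,0,:].astype(float)])
print('board',cv2.minAreaRect((pts*1000).astype(np.float32)))
W=cloud(c)
# transformer
for (u,v) in [(183,207),(183,212),(180,207),(316,207),(297,182),(346,197),(337,230),(288,214),(154,212),(280,195),(431,214)]: print(u,v,W[v,u].round(4))
# orange tips
o=cv2.inRange(hsv,(3,90,90),(20,255,255)); o[:, :265]=0;o[:,365:]=0;o[:165]=0;o[245:]=0
n,l,st,ce=cv2.connectedComponentsWithStats(o)
for i in range(1,n): print(st[i],ce[i],onplane(c,*ce[i],0.045).round(4))
# pan: points with z 14-18mm
m=((W[...,2]>0.012)&(W[...,2]<0.02)).astype(np.uint8)*255; m[:,:262]=0;m[:,368:]=0;m[:165]=0;m[250:]=0
cs=np.vstack([k for k in cv2.findContours(m,0,2)[0] if cv2.contourArea(k)>30])
pts=W[cs[:,0,1],cs[:,0,0],:2]; print('pan',cv2.minAreaRect((pts*1000).astype(np.float32)))
s=cam('side');cv2.imwrite('pics/sidez.png',cv2.resize(s['img'][140:280,240:360],(600,700),interpolation=cv2.INTER_CUBIC))
```

```text
board ((457.89697265625, 33.25723648071289), (114.3183822631836, 154.14439392089844), 4.143645763397217)
183 207 [0.4646 0.0256 0.0427]
183 212 [0.4529 0.0263 0.0366]
180 207 [0.464  0.0323 0.046 ]
316 207 [ 0.4758 -0.3047  0.0038]
297 182 [ 0.5342 -0.2553  0.0318]
346 197 [ 0.4976 -0.3774  0.0362]
337 230 [ 0.4144 -0.355   0.043 ]
288 214 [ 0.4541 -0.2342  0.0241]
154 212 [0.4538 0.103  0.0193]
280 195 [ 0.503  -0.2131  0.0161]
431 214 [ 0.4545 -0.5781  0.069 ]
[296 179   2   3   6] [296.5 180. ] [ 0.5367 -0.2539  0.045 ]
[347 195   3   3   6] [347.83333333 196.16666667] [ 0.4983 -0.381   0.045 ]
[285 212   3   3   5] [286. 213.] [ 0.4539 -0.2295  0.045 ]
[337 228   3   3   5] [338. 229.] [ 0.4167 -0.3573  0.045 ]
pan ((519.2471923828125, -242.20068359375), (64.29875183105469, 89.0872802734375), 71.66519165039062)
```

View pics/topz.png

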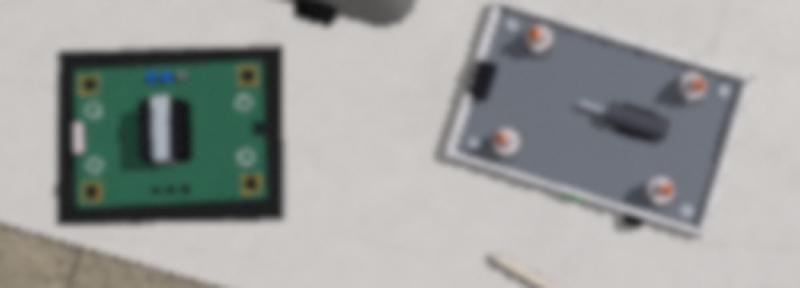

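```bash
python3 -c "
import cv2;i=cv2.imread('pics/sidez.png');cv2.imwrite('pics/sidez2.png',cv2.resize(i,(514,600)))"
```

```text
(no output)
```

View pics/sidez2.png

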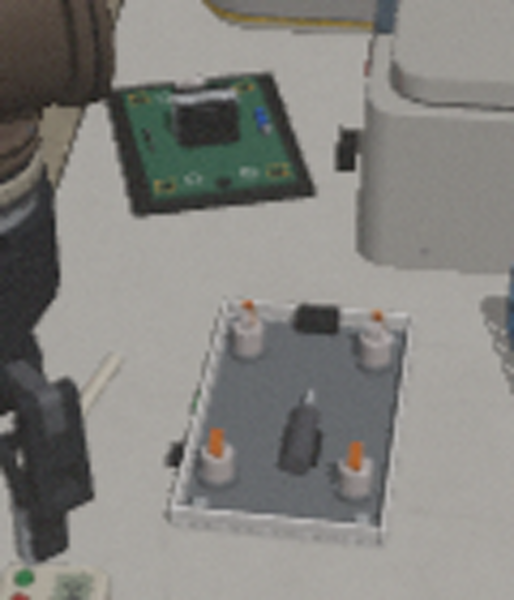

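Clip-tip spacings come out at 85.7 × 133 mm, against the expected 86 in x and about 132 in y. That puts the pan centre near (0.476,-0.305) with yaw about -16.4°. Next I move above the pan for a close look.

Emit:
{"api": "move_arm", "payload": {"linear": [[0.0127,0.0308,0.004],[0.0127,0.0308,0.004],[0.0127,0.0308,0.004],[0.0127,0.0308,0.004],[0.0127,0.0308,0.004],[0.0127,0.0308,0.004],[0.0127,0.0308,0.004],[0.0127,0.0308,0.004],[0.0127,0.0308,0.004],[0.0127,0.0308,0.004],[0,0,0],[0,0,0],[0,0,0]], "twist": [[0,0,-4.2],[0,0,-4.2],[0,0,-4.2],[0,0,-4.2],[0,0,-4.2],[0,0,-4.2],[0,0,-4.2],[0,0,-4.2],[0,0,-4.2],[0,0,-4.2],[0,0,0],[0,0,0],[0,0,0]]}}

```text
time: 1.33
eef_pos: [0.421, -0.2849, 0.2771]
tcp_rot: [0.987, -0.161, 0.001, -0.003]
contact_force: [-0.3, -0.1, -0.2]
opening: 0.999
```

Run:
```python
from h import *
c=cam('wrist'); cv2.imwrite('pics/w1.png',c['img']); print(-c['R'].T@c['t'],c['R'][2])
cv2.imwrite('pics/w1z.png',c['img'])
```

```text
[ 0.48720946 -0.30806505  0.4113593 ] [-0.26063001  0.09284121 -0.96096436]
```

View pics/w1.png

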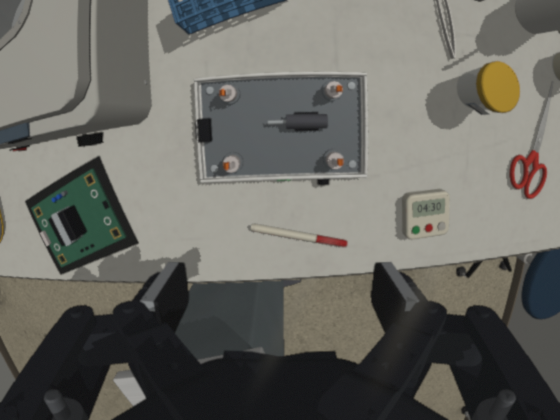

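The wrist view shows the pan with its four orange clips at about (229,93), (337,89), (232,164) and (337,161). The board is at about (80,215), with gold-framed holes and white rings visible.

```bash
cat >> h.py <<'E'
def wray(c,u,v):
    K=np.array([[c['fx'],0,c['cx']],[0,c['fy'],c['cy']],[0,0,1.]])
    a,b=np.array([u-c['cx'],v-c['cy']])*[1/c['fx'],1/c['fy']]
    th=np.hypot(a,b); d=np.array([a/th*np.sin(th),b/th*np.sin(th),np.cos(th)]) if th>0 else np.array([0,0,1.])
    return -c['R'].T@c['t'], c['R'].T@d
def wplane(c,u,v,z):
    o,d=wray(c,u,v); return o+d*(z-o[2])/d[2]
def blobs(m,amin):
    n,l,st,ce=cv2.connectedComponentsWithStats(m)
    return [(ce[i],st[i]) for i in range(1,n) if st[i][4]>=amin]
E
python3 - <<'E'
from h import *
c=cam('wrist'); im=c['img']; hsv=cv2.cvtColor(im,cv2.COLOR_BGR2HSV)
o=cv2.inRange(hsv,(5,110,90),(18,255,255)); o[:,:195]=0;o[:,365:]=0;o[:75]=0;o[185:]=0
for ce,st in blobs(o,5): print(st,ce.round(1),wplane(c,*ce,.045).round(4))
cv2.imwrite('pics/w1a.png',cv2.resize(im[65:190,185:375],(790,520),interpolation=cv2.INTER_CUBIC))
cv2.imwrite('pics/w1b.png',cv2.resize(im[150:280,20:145],(576,600),interpolation=cv2.INTER_CUBIC))
E
```

```text
[336  85   6   6  30] [338.5  87.9] [ 0.5018 -0.3811  0.045 ]
[219  89   6   7  35] [221.7  92.1] [ 0.539  -0.2559  0.045 ]
[337 159   6   7  36] [339.6 161.7] [ 0.4211 -0.357   0.045 ]
[223 162   6   8  37] [225.6 165.5] [ 0.4583 -0.2319  0.045 ]
```

View pics/w1a.png

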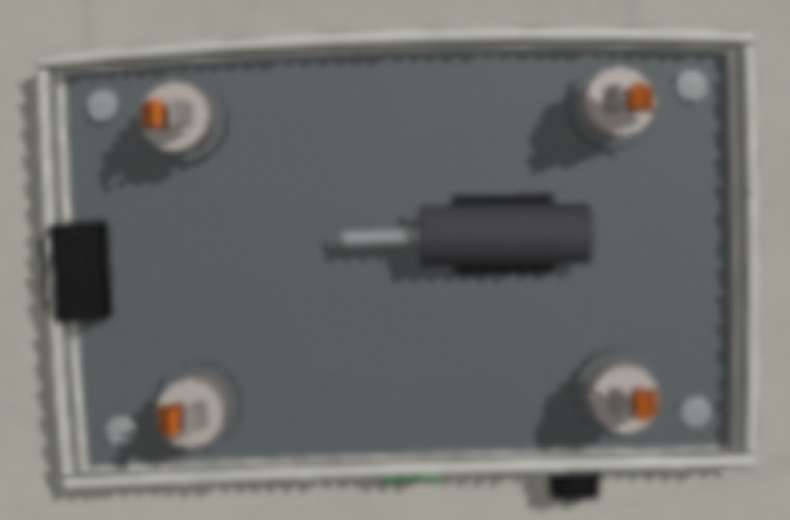

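View pics/w1b.png

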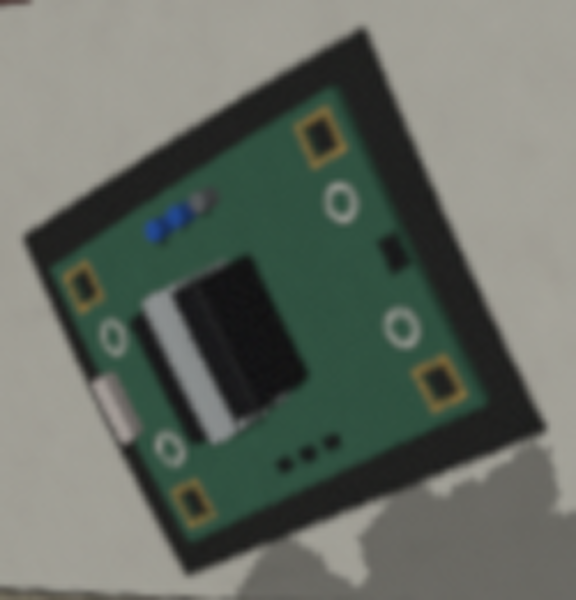

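Run:
```python
from h import *
c=cam('wrist')
s=125/576
for n,(x,y) in dict(h3=(321,137),h2=(85,287),h1=(194,503),h4=(440,384)).items():
    print(n,wplane(c,20+x*s,150+y*130/600,.009).round(4))
P=np.array([wplane(c,20+x*s,150+y*130/600,.009)[:2] for x,y in [(194,503),(85,287),(321,137),(440,384)]])
print(P.mean(0), np.linalg.norm(P-np.roll(P,1,0),axis=1), np.degrees(np.arctan2(*(P[1]-P[0])[::-1])),np.degrees(np.arctan2(*(P[2]-P[3])[::-1])), np.degrees(np.arctan2(-(P[1]-P[2])[0],(P[1]-P[2])[1])))
```

```text
h3 [ 0.5071 -0.0289  0.009 ]
h2 [0.4981 0.0961 0.009 ]
h1 [0.4128 0.0907 0.009 ]
h4 [ 0.4211 -0.0344  0.009 ]
[0.45978233 0.03089511] [0.12534172 0.08549235 0.12537657 0.08615303] 3.6370541348611725 3.616427039592889 4.120701640794586
```

Run:
```python
from h import *
c=cam('top'); W=cloud(c)
for (u,v) in [(170,135),(190,145),(215,155),(240,172),(230,172),(200,163),(175,150),(165,125),(110,190),(90,195),(130,150)]: print(u,v,W[v,u].round(3))
m=(W[...,2]>0.06)&(W[...,2]<0.6)&(W[...,1]>-0.12)&(W[...,1]<0.18)&(W[...,0]>0.35)&(W[...,0]<0.7)
P=W[m]
for a in np.arange(-.12,.18,.03):
    q=P[(P[:,1]>a)&(P[:,1]<a+.03)]
    if len(q): print(a.round(2), q[q[:,0].argmin()].round(3), q[:,2].max().round(3))
```

```text
170 135 [0.615 0.039 0.158]
190 145 [ 0.599 -0.003  0.134]
215 155 [ 0.572 -0.065  0.151]
240 172 [ 0.551 -0.115  0.063]
230 172 [ 0.547 -0.093  0.082]
200 163 [ 0.578 -0.011  0.034]
175 150 [0.594 0.038 0.103]
165 125 [0.639 0.052 0.157]
110 190 [0.497 0.195 0.086]
90 195 [0.477 0.226 0.128]
130 150 [0.604 0.162 0.054]
-0.12 [ 0.535 -0.098  0.064] 0.168
-0.09 [ 0.538 -0.09   0.075] 0.169
-0.06 [ 0.566 -0.056  0.07 ] 0.17
-0.03 [ 0.571 -0.02   0.1  ] 0.168
0.0 [0.579 0.005 0.097] 0.168
0.03 [0.584 0.033 0.07 ] 0.168
0.06 [0.6   0.061 0.068] 0.138
0.12 [0.638 0.15  0.329] 0.392
0.15 [0.527 0.18  0.34 ] 0.541
```

Emit:
{"api": "move_arm", "payload": {"linear": [[0.004,0.031,-0.004],[0.004,0.031,-0.004],[0.004,0.031,-0.004],[0.004,0.031,-0.004],[0.004,0.031,-0.004],[0.004,0.031,-0.004],[0.004,0.031,-0.004],[0.004,0.031,-0.004],[0.004,0.031,-0.004],[0.0,0.022,-0.004],[0,0,0],[0,0,0],[0,0,0]], "twist": [[0,0,2.2],[0,0,2.2],[0,0,2.2],[0,0,2.2],[0,0,2.2],[0,0,2.2],[0,0,2.2],[0,0,2.2],[0,0,2.2],[0,0,2.2],[0,0,0],[0,0,0],[0,0,0]]}}

```text
time: 2.62
eef_pos: [0.4549, 0.0136, 0.2325]
tcp_rot: [1.0, 0.026, -0.001, -0.002]
contact_force: [-0.5, -0.3, -0.5]
opening: 1.003
```

Run:
```python
from h import *
c=cam('wrist'); im=c['img']; print(-c['R'].T@c['t'],c['R'][2]); print(get_state()['eef_pos'],get_state()['tcp_rot'])
cv2.imwrite('pics/w2.png',im); np.save('w2.npy',im)
```

```text
[0.52545806 0.01663256 0.36650722] [-0.28051073 -0.01040665 -0.95979447]
[0.45502163 0.01330186 0.23260158] [ 0.99965838  0.02601099 -0.00130463 -0.00220102]
```

View pics/w2.png

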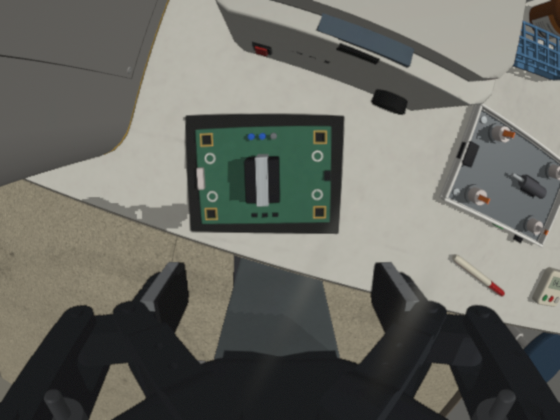

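Clear view: the board's gold-framed holes are at about (206,140), (320,137), (211,214) and (319,212), and the transformer is at (262,180). I'll refine these.

Run:
```python
from h import *
c=cam('wrist'); im=c['img']; hsv=cv2.cvtColor(im,cv2.COLOR_BGR2HSV)
y=cv2.inRange(hsv,(15,80,80),(32,255,255))
y[:,:185]=0;y[:,345:]=0;y[:110]=0;y[235:]=0
y=cv2.morphologyEx(y,cv2.MORPH_CLOSE,np.ones((5,5)))
P={}
for ce,st in blobs(y,20):
    cc=(st[:2]+(st[2:4]-1)/2); p=wplane(c,*ce,.009); print(ce.round(1),cc,st,p.round(4)); P[tuple(ce)]=p[:2]
Q=np.array(list(P.values()))
if len(Q)==4:
    print('centre',Q.mean(0)); Q=Q[Q[:,1].argsort()]; 
    R,L=Q[:2][Q[:2,0].argsort()],Q[2:][Q[2:,0].argsort()]
    print('ylen',np.linalg.norm(L-R,axis=1),'xlen',np.linalg.norm(L[1]-L[0]),np.linalg.norm(R[1]-R[0]))
    for d in (L-R): print('yaw y',np.degrees(np.arctan2(-d[0],d[1])))
    for d in (L[1]-L[0],R[1]-R[0]): print('yaw x',np.degrees(np.arctan2(d[1],d[0])))
s=get_state(); q=s['tcp_rot']; print('tool yaw',np.degrees(2*np.arctan2(q[1],q[0])), s['eef_pos'])
```

```text
[319.6 136.1] [319.5 136.5] [313 130  14  14 113] [ 0.5085 -0.0274  0.009 ]
[205.7 139.8] [205.5 139.5] [199 133  14  14 114] [0.499  0.0985 0.009 ]
[318.9 212.4] [318.5 212. ] [312 206  14  13 109] [ 0.4215 -0.0333  0.009 ]
[210.2 213.4] [210.5 213.5] [204 208  14  12  90] [0.4137 0.0929 0.009 ]
centre [0.46067955 0.03267874]
ylen [0.1263821 0.1261848] xlen 0.08546907909881901 0.08723680007156687
yaw y 3.542370510537401
yaw y 4.344621706883606
yaw x 3.739540991239651
yaw x 3.8732604554455756
tool yaw 2.9546029051929543 [0.45506319 0.01315816 0.23273091]
```

Emit:
{"api": "move_arm", "payload": {"linear": [[0.003,0.01,-0.03],[0.002,0.009,-0.03],[0,0,-0.03],[0,0,-0.03],[0,0,-0.02],[0,0,0],[0,0,0],[0,0,0]], "twist": [[-0.25,-0.15,0.9],[0,0,0],[0,0,0],[0,0,0],[0,0,0],[0,0,0],[0,0,0],[0,0,0]]}}

```text
time: 3.38
eef_pos: [0.4649, 0.0224, 0.094]
tcp_rot: [1.0, 0.025, 0.007, 0.002]
contact_force: [0.3, 0.2, 1.2]
opening: 1.004
```

Run:
```python
from h import *
c=cam('wrist'); cv2.imwrite('pics/w3.png',c['img'])
s=get_state(); q=s['tcp_rot']; print('tool yaw',np.degrees(2*np.arctan2(q[1],q[0])), s['eef_pos'],q)
```

```text
tool yaw 2.8583202000426993 [0.46555615 0.02237186 0.09475067] [0.99965718 0.02494017 0.00752233 0.00263001]
```

View pics/w3.png

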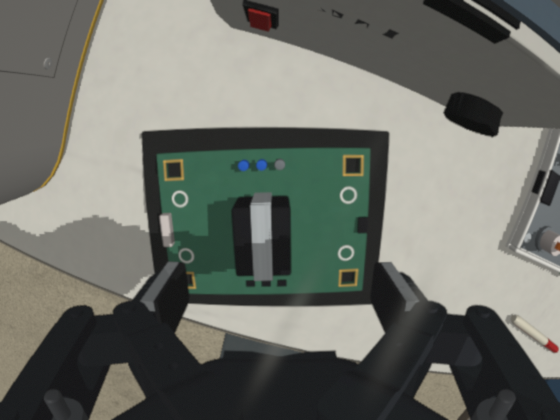

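Emit:
{"api": "move_arm", "payload": {"linear": [[-0.005,0.01,-0.005],[0,0,0],[0,0,0],[0,0,0]], "twist": [[0.28,0.86,1.0],[0,0,0],[0,0,0],[0,0,0]]}}

```text
time: 3.77
eef_pos: [0.4639, 0.0324, 0.0947]
tcp_rot: [0.999, 0.034, 0.004, 0.001]
contact_force: [-0.2, -0.3, 0.1]
opening: 1.0
```

```bash
cat >> h.py <<'E'
from scipy.spatial.transform import Rotation as Ro
def st():
    s=get_state(); R=Ro.from_quat(s['tcp_rot']); z=R.apply([0,0,1]); y=R.apply([0,1,0])
    print('t',round(s['time'],2),'p',s['eef_pos'].round(4),'yaw',np.degrees(np.arctan2(y[0],-y[1])).round(2),'level fix deg',np.degrees([-z[1],z[0]]).round(2),'F',np.round(s['contact_force'],1),'op',round(s['opening'],3))
def goldholes(c,z,box,h=(15,80,80)):
    im=c['img']; hsv=cv2.cvtColor(im,cv2.COLOR_BGR2HSV)
    y=cv2.inRange(hsv,h,(32,255,255)); m=np.zeros_like(y); u0,v0,u1,v1=box; m[v0:v1,u0:u1]=255; y&=m
    y=cv2.morphologyEx(y,cv2.MORPH_CLOSE,np.ones((7,7)))
    return [(ce.round(1),st[2:],wplane(c,*ce,z).round(4)) for ce,st in blobs(y,40)]
E
python3 - <<'E'
from h import *
c=cam('wrist'); st()
for r in goldholes(c,.009,(140,120,380,300)): print(*r)
E
```

```text
t 3.82 p [0.4641 0.0323 0.0949] yaw 3.91 level fix deg [0.05 0.54] F [ 0.3  0.4 -1.1] op 1.001
[188.2 166.1] [ 21  22 244] [0.4993 0.0985 0.009 ]
[367.6 165.7] [ 21  21 223] [ 0.5079 -0.0267  0.009 ]
[197.6 277.6] [ 20  18 177] [0.4132 0.0923 0.009 ]
[359.3 277. ] [ 20  17 187] [ 0.4221 -0.0328  0.009 ]
```

Emit:
{"api": "move_arm", "payload": {"linear": [[-0.004,0,-0.015],[0,0,-0.02],[0,0,-0.02],[0,0,-0.01],[0,0,0],[0,0,0],[0,0,0]], "twist": [[0,0.5,0],[0,0,0],[0,0,0],[0,0,0],[0,0,0],[0,0,0],[0,0,0]]}}

```text
time: 4.4
eef_pos: [0.4589, 0.0327, 0.0255]
tcp_rot: [0.999, 0.035, 0.001, 0.001]
contact_force: [0.2, -0.5, -0.4]
opening: 0.998
```

```bash
python3 -c "
from h import *
st()"
```

```text
t 4.4 p [0.4589 0.0327 0.0255] yaw 3.97 level fix deg [0.09 0.07] F [ 0.2 -0.5 -0.4] op 0.998
```

Emit:
{"api": "move_arm", "payload": {"linear": [[0.002,0,-0.004],[0,0,0],[0,0,0]], "twist": [[0,0,0],[0,0,0],[0,0,0]]}}

```text
time: 4.65
eef_pos: [0.4622, 0.0325, 0.0225]
tcp_rot: [0.999, 0.035, 0.002, 0.001]
contact_force: [-0.2, -0.2, -0.6]
opening: 1.002
```

Emit:
{"api": "move_arm", "payload": {"linear": [[0,0,0],[0,0,0],[0,0,0],[0,0,0],[0,0,0],[0,0,0],[0,0,0],[0,0,0],[0,0,0],[0,0,0]], "twist": [[0,0,0],[0,0,0],[0,0,0],[0,0,0],[0,0,0],[0,0,0],[0,0,0],[0,0,0],[0,0,0],[0,0,0]], "grip": 0, "force": 45}}

```text
time: 5.48
eef_pos: [0.4638, 0.0323, 0.0243]
tcp_rot: [0.999, 0.035, 0.004, 0.001]
contact_force: [0.3, -0.5, 0.1]
opening: 0.412
```

```bash
python3 -c "
from h import *
st()"
```

```text
t 5.48 p [0.4638 0.0323 0.0243] yaw 3.97 level fix deg [0.15 0.47] F [ 0.3 -0.5  0.1] op 0.412
```

Emit:
{"api": "move_arm", "payload": {"linear": [[0,0,0.015],[0,0,0.02],[0,0,0.03],[0,0,0.03],[0,0,0.02],[0,0,0],[0,0,0]], "twist": [[0,0,0],[0,0,0],[0,0,0],[0,0,0],[0,0,0],[0,0,0],[0,0,0]]}}

```text
time: 6.07
eef_pos: [0.4566, 0.0333, 0.1377]
tcp_rot: [0.999, 0.035, -0.003, 0.0]
contact_force: [-0.4, 0.3, -2.3]
opening: 0.41
```

Run:
```python
from h import *
st();c=cam('wrist'); cv2.imwrite('pics/w4.png',c['img'])
```

```text
t 6.07 p [0.4566 0.0333 0.1377] yaw 3.97 level fix deg [ 0.03 -0.38] F [-0.4  0.3 -2.3] op 0.41
```

View pics/w4.png

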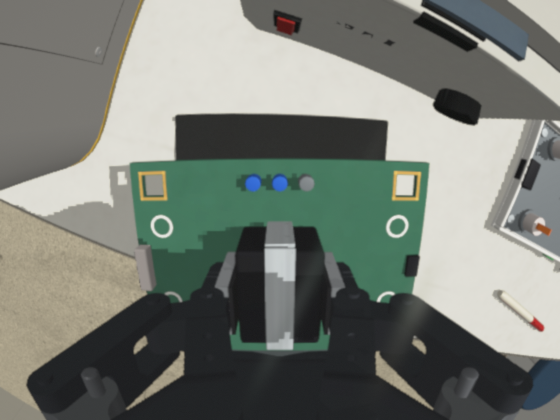

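Board lifted and level. It shows symmetric between the fingers, with hole2 at about (153,186) and hole3 at about (406,186). Next I work out the board's pose in the tool frame.

Run:
```python
from h import *
c=cam('wrist'); s=get_state(); st(); p=s['eef_pos']; R=Ro.from_quat(s['tcp_rot'])
H=[]
for ce,s_,P in goldholes(c,p[2]-.0153,(120,140,450,220)):
    t=R.inv().apply(P-p); print(ce,s_,P,'tool',t.round(4)); H.append(t)
if len(H)==2:
    d=H[1]-H[0]; print(np.linalg.norm(d), 'yaw err deg',np.degrees(np.arctan2(d[0],d[1])), 'mid',(H[0]+H[1])/2)
```

```text
t 6.17 p [0.4563 0.0333 0.1367] yaw 3.97 level fix deg [ 0.02 -0.48] F [ 0.4 -0.7 -2.3] op 0.415
[152.3 185.6] [ 30  30 380] [0.492  0.0987 0.1214] tool [ 0.0403 -0.0628  0.015 ]
[406.4 185.9] [ 29  30 371] [ 0.5005 -0.027   0.1214] tool [0.0401 0.0632 0.0149]
0.12598706282789512 yaw err deg -0.10245709709497923 mid [0.04020398 0.00024127 0.01495765]
```

Emit:
{"api": "move_arm", "payload": {"linear": [[0,0,0.02],[0,-0.005,0.025],[0.0,-0.015,0.02],[0.002,-0.025,0.01],[0.002,-0.03,0.0],[0.003,-0.03,0.0],[0.003,-0.03,0.0],[0.003,-0.03,0.0],[0.003,-0.03,0.0],[0.003,-0.03,0.0],[0.003,-0.03,0.0],[0.003,-0.025,0.0],[0.002,-0.02,0.0],[0.0,-0.01,0.0],[0,0,0],[0,0,0]], "twist": [[0,0,0],[0,0,0],[0,0,0],[0,0,-2],[0,0,-2],[0,0,-2],[0,0,-2],[0,0,-2],[0,0,-2],[0,0,-2],[0,0,-2],[0,0,-2],[0,0,-2],[0,0,0],[0,0,0],[0,0,0]]}}

```text
time: 7.5
eef_pos: [0.4651, -0.2839, 0.1741]
tcp_rot: [0.989, -0.146, -0.033, -0.018]
contact_force: [0.6, 1.4, -2.6]
opening: 0.412
```

Run:
```python
from h import *
st();c=cam('wrist'); cv2.imwrite('pics/w5.png',c['img']); c=cam('side'); cv2.imwrite('pics/s5.png',c['img'])
```

```text
t 7.5 p [ 0.4651 -0.2839  0.1741] yaw -16.88 level fix deg [-2.55 -3.47] F [ 0.6  1.4 -2.6] op 0.412
```

View pics/w5.png

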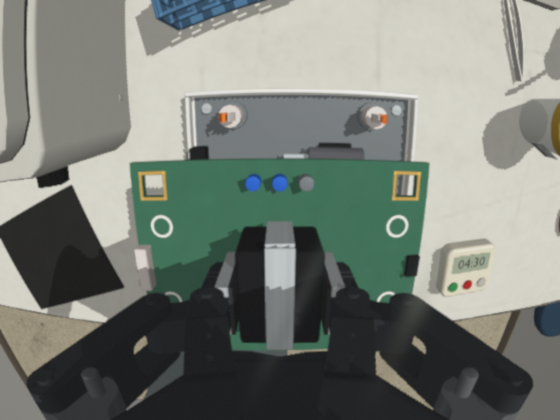

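View pics/s5.png

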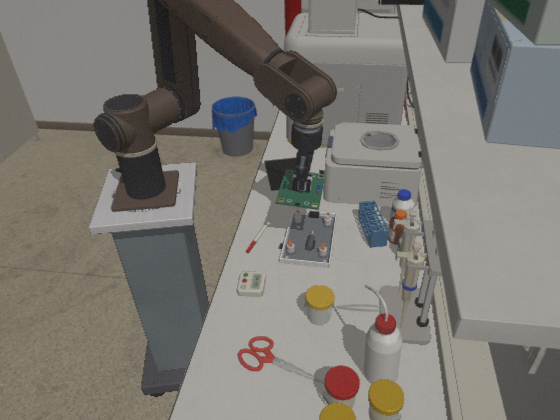

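Emit:
{"api": "move_arm", "payload": {"linear": [[0,0,0],[0,0,0],[0,0,0],[0,0,0]], "twist": [[-1.3,-1.75,0.2],[-1.3,-1.75,0.2],[0,0,0],[0,0,0]]}}

```text
time: 7.93
eef_pos: [0.4654, -0.2777, 0.1739]
tcp_rot: [0.99, -0.139, 0.001, 0.0]
contact_force: [-0.4, 0.5, -3.2]
opening: 0.413
```

```bash
cat >> h.py <<'E'
def clips(c,z,box,amin=8):
    hsv=cv2.cvtColor(c['img'],cv2.COLOR_BGR2HSV); o=cv2.inRange(hsv,(5,110,90),(18,255,255)); m=np.zeros_like(o); u0,v0,u1,v1=box; m[v0:v1,u0:u1]=255; o&=m
    return [(ce.round(1),st[2:],wplane(c,*ce,z).round(4)) for ce,st in blobs(o,amin)]
E
python3 - <<'E'
from h import *
st();c=cam('wrist');st(); cv2.imwrite('pics/w6.png',c['img'])
for z in (.035,.04,.045):
  for r in clips(c,z,(190,60,420,158)): print(z,*r)
s=get_state(); p=s['eef_pos']; R=Ro.from_quat(s['tcp_rot'])
for ce,s_,P in goldholes(c,p[2]-.0153,(120,140,450,220)): print(ce,s_,P,R.inv().apply(P-p).round(4))
E
```

```text
t 7.93 p [ 0.4654 -0.2777  0.1739] yaw -15.94 level fix deg [0.03 0.08] F [-0.4  0.5 -3.2] op 0.413
t 7.98 p [ 0.4655 -0.2776  0.1739] yaw -15.94 level fix deg [0.01 0.08] F [-0.6  0.9 -2.2] op 0.415
0.035 [227.5 126.2] [ 8  8 59] [ 0.54   -0.2541  0.035 ]
0.035 [384.8 129.9] [ 7  7 40] [ 0.5019 -0.3828  0.035 ]
0.04 [227.5 126.2] [ 8  8 59] [ 0.5399 -0.2549  0.04  ]
0.04 [384.8 129.9] [ 7  7 40] [ 0.5024 -0.3812  0.04  ]
0.045 [227.5 126.2] [ 8  8 59] [ 0.5397 -0.2557  0.045 ]
0.045 [384.8 129.9] [ 7  7 40] [ 0.503  -0.3796  0.045 ]
[151.8 185.8] [ 30  30 363] [ 0.5211 -0.2282  0.1586] [ 0.0398 -0.0628  0.0154]
[406.2 185.6] [ 29  30 384] [ 0.4866 -0.3491  0.1586] [0.0399 0.0629 0.0153]
```

View pics/w6.png

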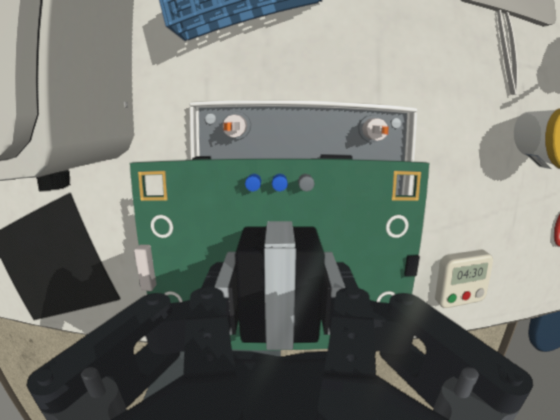

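Emit:
{"api": "move_arm", "payload": {"linear": [[0.006,-0.01,-0.01],[0.006,-0.01,-0.02],[0.005,-0.008,-0.02],[0,0,0],[0,0,0],[0,0,0]], "twist": [[0,0,-0.2],[0,0,-0.2],[0,0,-0.2],[0,0,0],[0,0,0],[0,0,0]]}}

```text
time: 8.48
eef_pos: [0.4855, -0.3044, 0.1256]
tcp_rot: [0.99, -0.142, 0.001, 0.0]
contact_force: [0.6, 0.2, -3.0]
opening: 0.409
```

```bash
python3 -c "
from h import *
st()"
```

```text
t 8.48 p [ 0.4855 -0.3044  0.1256] yaw -16.27 level fix deg [0.05 0.15] F [ 0.6  0.2 -3. ] op 0.409
```

Emit:
{"api": "move_arm", "payload": {"linear": [[-0.002,-0.002,-0.012],[0,0,-0.015],[0,0,-0.005],[0,0,0],[0,0,0],[0,0,0]], "twist": [[0,0.1,-0.3],[0,0,0],[0,0,0],[0,0,0],[0,0,0],[0,0,0]]}}

```text
time: 8.98
eef_pos: [0.4846, -0.3066, 0.0964]
tcp_rot: [0.99, -0.144, 0.003, 0.002]
contact_force: [0.4, 0.1, -2.1]
opening: 0.411
```

Run:
```python
from h import *
st(); c=cam('wrist'); cv2.imwrite('pics/w7.png',c['img']); a=c['img'][150:230,110:460]; cv2.imwrite('pics/w7z.png',cv2.resize(a,(800,183),interpolation=cv2.INTER_CUBIC))
c=cam('side'); cv2.imwrite('pics/s7.png',cv2.resize(c['img'][160:280,240:360],(600,600),interpolation=cv2.INTER_CUBIC))
```

```text
t 8.98 p [ 0.4846 -0.3066  0.0964] yaw -16.52 level fix deg [0.31 0.3 ] F [ 0.4  0.1 -2.1] op 0.411
```

View pics/w7.png

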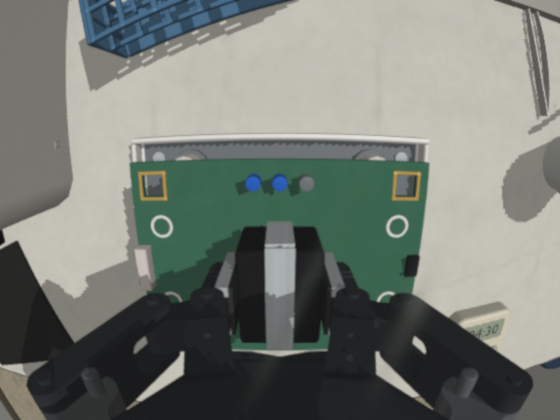

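View pics/s7.png

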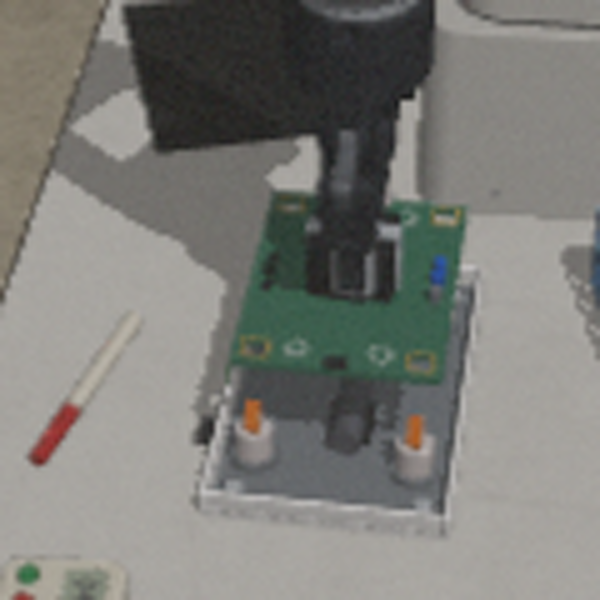

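Emit:
{"api": "move_arm", "payload": {"linear": [[-0.002,0,-0.008],[0,0,-0.008],[0,0,0],[0,0,0],[0,0,0]], "twist": [[0.3,0.3,0],[0,0,0],[0,0,0],[0,0,0],[0,0,0]]}}

```text
time: 9.5
eef_pos: [0.4831, -0.3074, 0.0803]
tcp_rot: [0.99, -0.144, 0.001, 0.001]
contact_force: [0.3, 0.4, -2.1]
opening: 0.413
```

```bash
cat > look.py <<'E'
import sys
from h import *
n=sys.argv[1]; st(); c=cam('wrist'); 
a=c['img'][150:230,120:440]; w=cv2.resize(a,(800,200),interpolation=cv2.INTER_CUBIC)
c=cam('side'); s=cv2.resize(c['img'][190:270,270:350],(380,380),interpolation=cv2.INTER_CUBIC)
out=np.zeros((590,800,3),np.uint8); out[:200]=w; out[205:585,:380]=s
c=cam('top'); t=cv2.resize(c['img'][165:250,262:370],(410,323),interpolation=cv2.INTER_CUBIC); out[205:528,388:798]=t
cv2.imwrite(f'pics/{n}.png',out)
E
python3 look.py l1
```

```text
t 9.5 p [ 0.4831 -0.3074  0.0803] yaw -16.53 level fix deg [0.1 0.1] F [ 0.3  0.4 -2.1] op 0.413
```

View pics/l1.png

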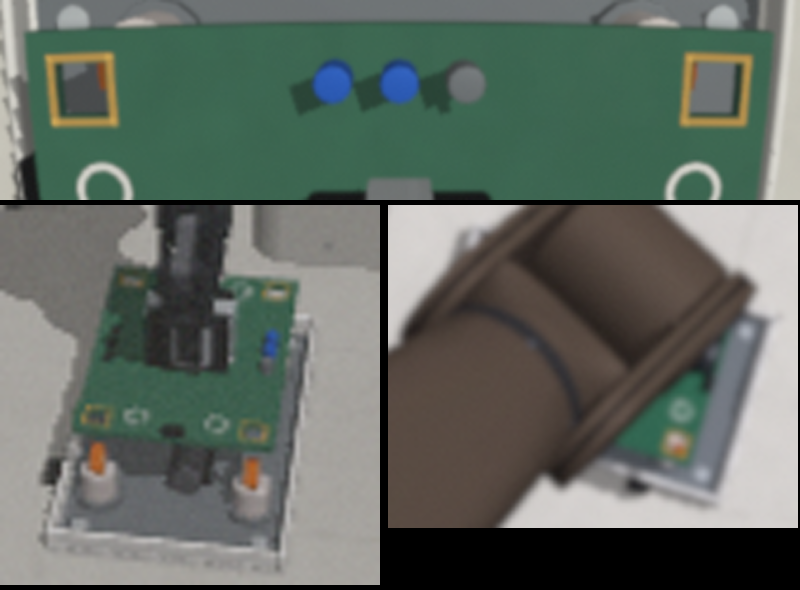

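Emit:
{"api": "move_arm", "payload": {"linear": [[0,0.0005,-0.005],[0,0,-0.004],[0,0,0],[0,0,0],[0,0,0]], "twist": [[0.1,0.1,0],[0,0,0],[0,0,0],[0,0,0],[0,0,0]]}}

```text
time: 10.07
eef_pos: [0.4837, -0.3072, 0.0713]
tcp_rot: [0.99, -0.144, 0.001, 0.0]
contact_force: [-1.3, -0.5, -2.6]
opening: 0.409
```

```bash
python3 look.py l2
```

```text
t 10.07 p [ 0.4837 -0.3072  0.0713] yaw -16.52 level fix deg [0.06 0.07] F [-1.3 -0.5 -2.6] op 0.409
```

View pics/l2.png

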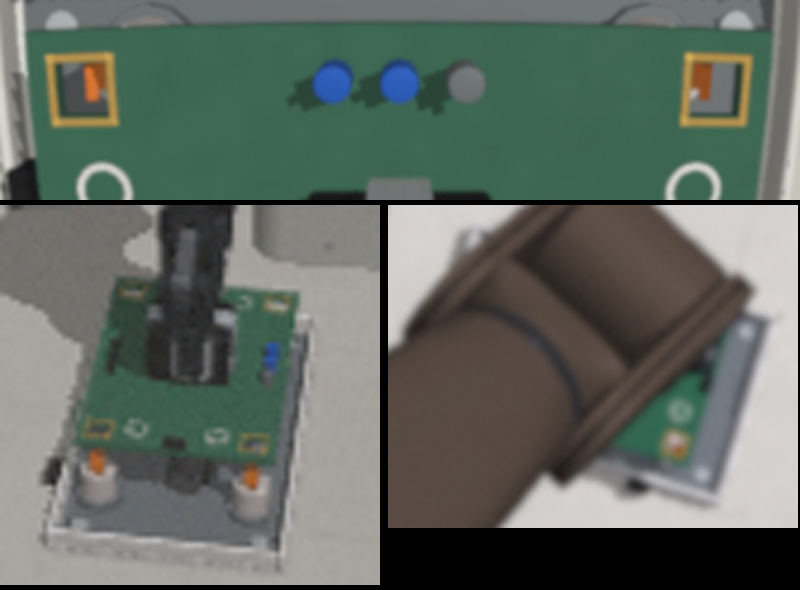

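Emit:
{"api": "move_arm", "payload": {"linear": [[-0.001,0.0004,-0.003],[0,0,-0.002],[0,0,0],[0,0,0]], "twist": [[0,0,0],[0,0,0],[0,0,0],[0,0,0]]}}

```text
time: 10.55
eef_pos: [0.4829, -0.3071, 0.0664]
tcp_rot: [0.99, -0.144, 0.001, 0.001]
contact_force: [0.2, 1.0, -2.1]
opening: 0.411
```

```bash
python3 look.py l3
```

```text
t 10.55 p [ 0.4829 -0.3071  0.0664] yaw -16.53 level fix deg [0.12 0.13] F [ 0.2  1.  -2.1] op 0.411
```

View pics/l3.png

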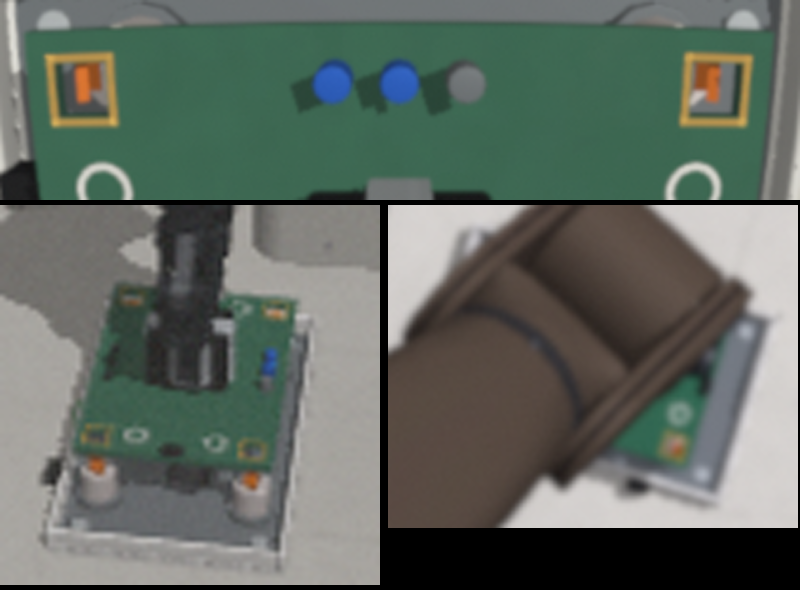

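The points are entering the holes centrally, with no contact force yet. I keep going down.

Emit:
{"api": "move_arm", "payload": {"linear": [[0,0.0003,-0.003],[0,0,-0.001],[0,0,0],[0,0,0]], "twist": [[0.1,0.1,0],[0,0,0],[0,0,0],[0,0,0]]}}

```text
time: 11.03
eef_pos: [0.4831, -0.307, 0.0623]
tcp_rot: [0.99, -0.144, 0.0, 0.0]
contact_force: [0.4, 0.1, -2.3]
opening: 0.417
```

Emit:
{"api": "move_arm", "payload": {"linear": [[0,0,-0.003],[0,0,0],[0,0,0]], "twist": [[0,0,0],[0,0,0],[0,0,0]]}}

```text
time: 11.28
eef_pos: [0.4832, -0.307, 0.0591]
tcp_rot: [0.99, -0.144, 0.001, 0.0]
contact_force: [-0.7, -0.7, -3.2]
opening: 0.415
```

```bash
python3 look.py l4
```

```text
t 11.28 p [ 0.4832 -0.307   0.0591] yaw -16.52 level fix deg [0.04 0.06] F [-0.7 -0.7 -3.2] op 0.415
```

View pics/l4.png

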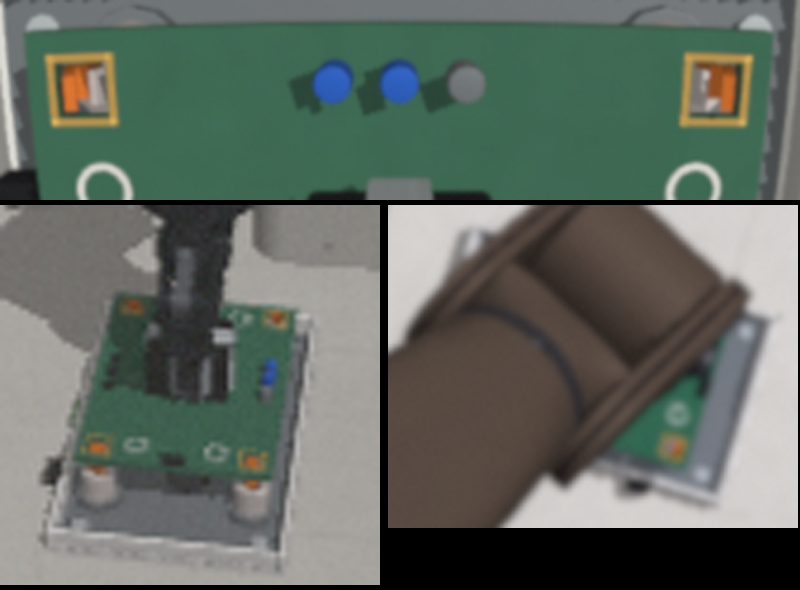

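Emit:
{"api": "move_arm", "payload": {"linear": [[0,0,-0.002],[0,0,0],[0,0,0]], "twist": [[0,0,0],[0,0,0],[0,0,0]]}}

```text
time: 11.68
eef_pos: [0.4836, -0.3072, 0.0578]
tcp_rot: [0.99, -0.144, 0.001, 0.0]
contact_force: [-1.0, 0.1, -1.8]
opening: 0.412
```

Emit:
{"api": "move_arm", "payload": {"linear": [[0,0,-0.002],[0,0,0],[0,0,0]], "twist": [[0,0,0],[0,0,0],[0,0,0]]}}

```text
time: 11.93
eef_pos: [0.4841, -0.3074, 0.0569]
tcp_rot: [0.99, -0.144, 0.001, 0.0]
contact_force: [-0.0, -0.0, -0.4]
opening: 0.411
```

Emit:
{"api": "move_arm", "payload": {"linear": [[-0.001,0.0003,-0.001],[0,0,0],[0,0,0]], "twist": [[0,0,0],[0,0,0],[0,0,0]]}}

```text
time: 12.18
eef_pos: [0.4841, -0.3074, 0.0568]
tcp_rot: [0.99, -0.144, 0.003, 0.001]
contact_force: [-0.3, 0.2, -0.8]
opening: 0.41
```

```bash
python3 look.py l5
```

```text
t 12.18 p [ 0.4841 -0.3074  0.0568] yaw -16.53 level fix deg [0.13 0.29] F [-0.3  0.2 -0.8] op 0.41
```

View pics/l5.png

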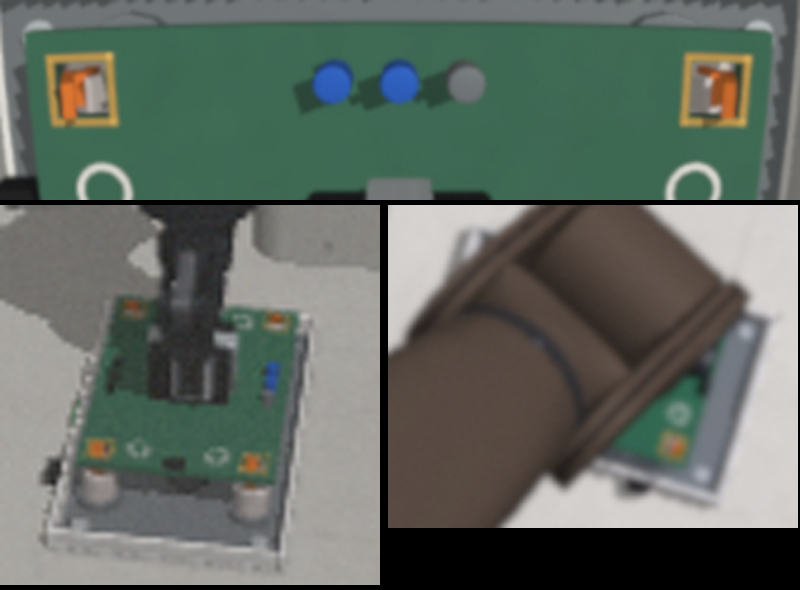

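All four points are through their holes and the board's weight is resting on the slopes. I release.

Emit:
{"api": "move_arm", "payload": {"linear": [[0,0,0],[0,0,0],[0,0,0],[0,0,0],[0,0,0],[0,0,0]], "twist": [[0,0,0],[0,0,0],[0,0,0],[0,0,0],[0,0,0],[0,0,0]], "grip": 1}}

```text
time: 12.83
eef_pos: [0.4841, -0.3084, 0.0568]
tcp_rot: [0.99, -0.144, 0.003, 0.002]
contact_force: [-0.6, 0.5, 0.9]
opening: 1.004
```

Emit:
{"api": "move_arm", "payload": {"linear": [[0,0,0.015],[0,0,0.025],[0,0,0.025],[0,0,0.01],[0,0,0],[0,0,0],[0,0,0],[0,0,0]], "twist": [[0,0,0],[0,0,0],[0,0,0],[0,0,0],[0,0,0],[0,0,0],[0,0,0],[0,0,0]]}}

```text
time: 13.5
eef_pos: [0.4817, -0.3067, 0.1303]
tcp_rot: [0.99, -0.144, 0.0, 0.0]
contact_force: [-0.0, 1.2, -0.2]
opening: 0.996
```

```bash
python3 look.py l6
python3 - <<'E'
from h import *
c=cam('wrist'); cv2.imwrite('pics/w8.png',c['img'])
E
```

```text
t 13.5 p [ 0.4817 -0.3067  0.1303] yaw -16.54 level fix deg [0.02 0.03] F [-0.   1.2 -0.2] op 0.996
```

View pics/w8.png

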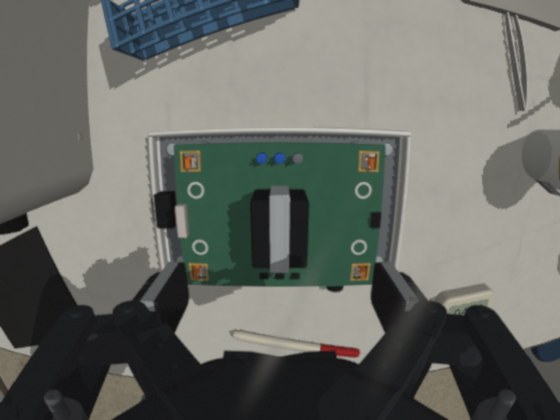

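View pics/l6.png

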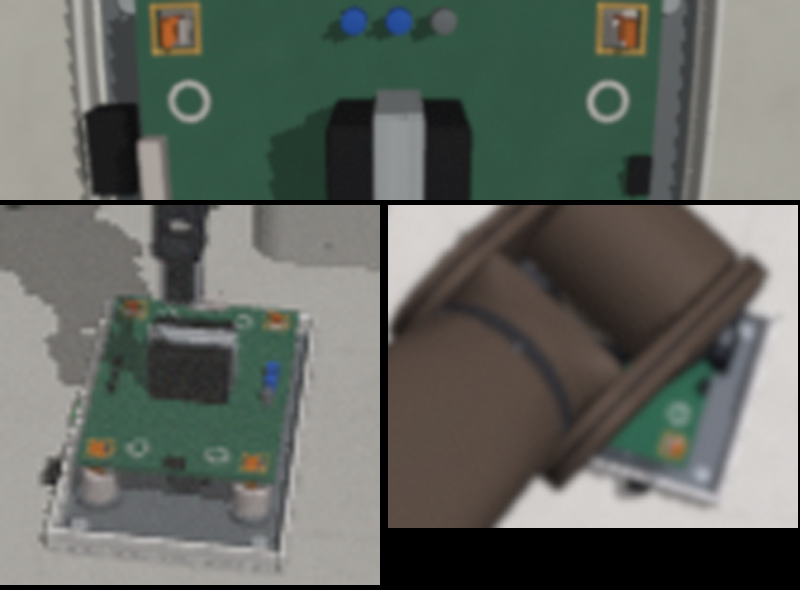

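The board rests level on the four points, with the connector at the inlet end (left in this view). Now I measure the rings for pressing.

Run:
```python
from h import *
c=cam('wrist'); st(); im=c['img']; hsv=cv2.cvtColor(im,cv2.COLOR_BGR2HSV)
for z in (.0405,):
  G=goldholes(c,z,(170,140,390,290)); 
  for g in G: print(*g)
w=cv2.inRange(hsv,(0,0,130),(180,60,255)); m=np.zeros_like(w); m[175:262,185:375]=255; w&=m
for ce,s in blobs(w,15):
  if s[2]>28: continue
  print('ring?',ce.round(1),s,wplane(c,*ce,.0405).round(4))
W=[]
c0=np.array([.4801,-.3065]);a=np.radians(-16.55); X=np.array([np.cos(a),np.sin(a)]);Y=np.array([-np.sin(a),np.cos(a)])
for n,(x,y) in dict(p1=(-22,60),p2=(22,60),p3=(22,-60),p4=(-22,-60)).items(): print(n,(c0+X*x/1000+Y*y/1000).round(4))
```

```text
t 13.75 p [ 0.4818 -0.3069  0.1307] yaw -16.54 level fix deg [0.03 0.04] F [-0.4 -0.3 -0.2] op 1.0
[189.2 161.3] [ 21  21 223] [ 0.5402 -0.2576  0.0405]
[368.5 161.2] [ 21  21 213] [ 0.5039 -0.3796  0.0405]
[198.1 269.2] [ 19  17 147] [ 0.4594 -0.2339  0.0405]
[360. 271.] [ 20  18 195] [ 0.4216 -0.3551  0.0405]
ring? [195.6 190.1] [188 182  16  17 115] [ 0.519  -0.255   0.0405]
ring? [362.4 189.9] [355 182  16  17 116] [ 0.4847 -0.3703  0.0405]
ring? [279.  226.9] [ 270  196   19   66 1165] [ 0.4752 -0.3048  0.0405]
ring? [185.2 230.1] [185 221   2  17  22] [ 0.4926 -0.2363  0.0405]
ring? [199.7 246.8] [192 240  16  15  97] [ 0.4768 -0.2423  0.0405]
ring? [358.3 246.8] [351 240  16  15  93] [ 0.4424 -0.3579  0.0405]
p1 [ 0.4761 -0.2427]
p2 [ 0.5183 -0.2553]
p3 [ 0.4841 -0.3703]
p4 [ 0.4419 -0.3577]
```

Emit:
{"api": "move_arm", "payload": {"linear": [[0,0,0],[0,0,0],[0,0,0],[0,0,0],[0,0,0],[0,0,0]], "twist": [[0,0,0],[0,0,0],[0,0,0],[0,0,0],[0,0,0],[0,0,0]], "grip": 0}}

```text
time: 14.25
eef_pos: [0.4815, -0.3065, 0.1296]
tcp_rot: [0.99, -0.144, -0.0, -0.0]
contact_force: [0.2, -0.8, 0.2]
opening: 0.141
```

Emit:
{"api": "move_arm", "payload": {"linear": [[-0.001,0.015,0],[-0.002,0.025,0],[-0.002,0.02,0],[0,0.004,-0.01],[0,0,-0.02],[0,0,-0.015],[0,0,0],[0,0,0],[0,0,0]], "twist": [[0,0,0],[0,0,0],[0,0,0],[0,0,0],[0,0,0],[0,0,0],[0,0,0],[0,0,0],[0,0,0]]}}

```text
time: 15.0
eef_pos: [0.4758, -0.2355, 0.0832]
tcp_rot: [0.99, -0.144, 0.001, -0.0]
contact_force: [0.4, 0.0, 0.5]
opening: 0.001
```

```bash
python3 look.py l7
python3 - <<'E'
from h import *
c=cam('wrist'); cv2.imwrite('pics/w9.png',c['img'])
E
```

```text
t 15.0 p [ 0.4758 -0.2355  0.0832] yaw -16.51 level fix deg [-0.01  0.07] F [0.4 0.  0.5] op 0.001
```

View pics/w9.png

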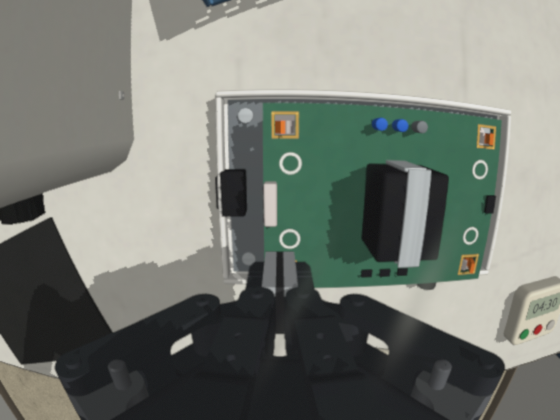

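Emit:
{"api": "move_arm", "payload": {"linear": [[0.001,-0.006,-0.008],[0,0,-0.01],[0,0,-0.004],[0,0,0],[0,0,0],[0,0,0]], "twist": [[0,0,0],[0,0,0],[0,0,0],[0,0,0],[0,0,0],[0,0,0]]}}

```text
time: 15.7
eef_pos: [0.4782, -0.2444, 0.061]
tcp_rot: [0.99, -0.144, 0.003, 0.001]
contact_force: [0.6, -0.3, 0.1]
opening: -0.003
```

Run:
```python
from h import *
st();c=cam('wrist'); cv2.imwrite('pics/w10.png',c['img'][90:330,180:520])
```

```text
t 15.7 p [ 0.4782 -0.2444  0.061 ] yaw -16.6 level fix deg [0.16 0.29] F [ 0.6 -0.3  0.1] op -0.003
```

View pics/w10.png

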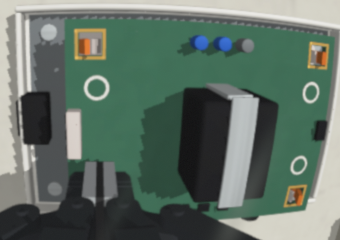

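Emit:
{"api": "move_arm", "payload": {"linear": [[-0.001,0.002,-0.004],[0,0,-0.003],[0,0,0],[0,0,0]], "twist": [[0,0.2,0],[0,0,0],[0,0,0],[0,0,0]]}}

```text
time: 16.08
eef_pos: [0.4774, -0.2421, 0.0539]
tcp_rot: [0.99, -0.144, 0.001, 0.002]
contact_force: [-0.4, 0.2, -0.2]
opening: -0.0
```

Emit:
{"api": "move_arm", "payload": {"linear": [[0,0,-0.002],[0,0,-0.001]], "twist": [[0,0,0],[0,0,0]]}}

```text
time: 16.25
eef_pos: [0.4776, -0.2421, 0.0509]
tcp_rot: [0.99, -0.144, 0.002, 0.002]
contact_force: [-0.1, 0.1, 0.3]
opening: -0.001
```

Emit:
{"api": "move_arm", "payload": {"linear": [[0,0,-0.001],[0,0,-0.001]], "twist": [[0,0,0],[0,0,0]]}}

```text
time: 16.42
eef_pos: [0.4778, -0.2422, 0.0493]
tcp_rot: [0.99, -0.144, 0.002, 0.002]
contact_force: [-0.3, 1.3, 4.1]
opening: 0.001
```

Emit:
{"api": "move_arm", "payload": {"linear": [[0,0,-0.001],[0,0,-0.001]], "twist": [[0,0,0],[0,0,0]]}}

```text
time: 16.58
eef_pos: [0.4782, -0.2421, 0.0483]
tcp_rot: [0.99, -0.144, 0.002, 0.001]
contact_force: [-1.8, 1.5, 5.6]
opening: 0.002
```

Emit:
{"api": "move_arm", "payload": {"linear": [[0,0,-0.001],[0,0,-0.001],[0,0,-0.001]], "twist": [[0,0,0],[0,0,0],[0,0,0]]}}

```text
time: 16.83
eef_pos: [0.4787, -0.242, 0.0472]
tcp_rot: [0.99, -0.144, 0.001, 0.001]
contact_force: [-3.2, 2.5, 8.8]
opening: 0.002
```

Emit:
{"api": "move_arm", "payload": {"linear": [[-0.0003,0,-0.0015],[0,0,-0.0015]], "twist": [[0,0,0],[0,0,0]]}}

```text
time: 17.0
eef_pos: [0.4787, -0.242, 0.0465]
tcp_rot: [0.99, -0.144, 0.001, 0.001]
contact_force: [-4.4, 1.6, 11.1]
opening: 0.0
```

Emit:
{"api": "move_arm", "payload": {"linear": [[-0.0003,0,-0.002],[0,0,-0.002]], "twist": [[0,0,0],[0,0,0]]}}

```text
time: 17.17
eef_pos: [0.4787, -0.242, 0.0456]
tcp_rot: [0.99, -0.144, -0.0, 0.0]
contact_force: [-5.1, 4.3, 14.4]
opening: 0.004
```

Emit:
{"api": "move_arm", "payload": {"linear": [[-0.001,0.0,-0.0015],[-0.0005,-0.0003,-0.0015]], "twist": [[0,0,0],[0,0,0]]}}

```text
time: 17.33
eef_pos: [0.4784, -0.2426, 0.0441]
tcp_rot: [0.99, -0.144, 0.001, 0.0]
contact_force: [-0.8, 4.3, 5.3]
opening: -0.001
```

Emit:
{"api": "move_arm", "payload": {"linear": [[-0.001,-0.0005,-0.0015],[-0.0005,-0.0003,-0.0015]], "twist": [[0,0,0],[0,0,0]]}}

```text
time: 17.5
eef_pos: [0.4781, -0.243, 0.0422]
tcp_rot: [0.99, -0.144, 0.003, -0.0]
contact_force: [-2.1, 2.8, 9.6]
opening: 0.001
```

Emit:
{"api": "move_arm", "payload": {"linear": [[-0.0005,0,-0.001],[0,0,-0.001]], "twist": [[0,0,0],[0,0,0]]}}

```text
time: 17.67
eef_pos: [0.4783, -0.2431, 0.0421]
tcp_rot: [0.99, -0.144, 0.003, -0.0]
contact_force: [-4.0, 3.1, 9.9]
opening: 0.0
```

Emit:
{"api": "move_arm", "payload": {"linear": [[-0.0005,0,-0.001],[0,0,-0.001]], "twist": [[0,0,0],[0,0,0]]}}

```text
time: 17.83
eef_pos: [0.4782, -0.2431, 0.0421]
tcp_rot: [0.99, -0.144, 0.002, -0.001]
contact_force: [-3.5, 3.0, 10.4]
opening: 0.004
```

Emit:
{"api": "move_arm", "payload": {"linear": [[-0.0005,0,-0.001],[0,0,-0.001]], "twist": [[0,0,0],[0,0,0]]}}

```text
time: 18.0
eef_pos: [0.4783, -0.2431, 0.0421]
tcp_rot: [0.99, -0.144, 0.002, -0.001]
contact_force: [-3.3, 3.4, 9.4]
opening: 0.0
```

```bash
python3 - <<'E'
from h import *
st();c=cam('wrist'); cv2.imwrite('pics/w11.png',cv2.resize(c['img'][90:330,180:520],(790,558),interpolation=cv2.INTER_CUBIC))
E
python3 look.py l8
```

```text
t 18.0 p [ 0.4783 -0.2431  0.0421] yaw -16.55 level fix deg [-0.08  0.26] F [-3.3  3.4  9.4] op 0.0
t 18.05 p [ 0.4782 -0.2431  0.0421] yaw -16.55 level fix deg [-0.09  0.25] F [-2.8  2.8  9.2] op -0.003
```

View pics/w11.png

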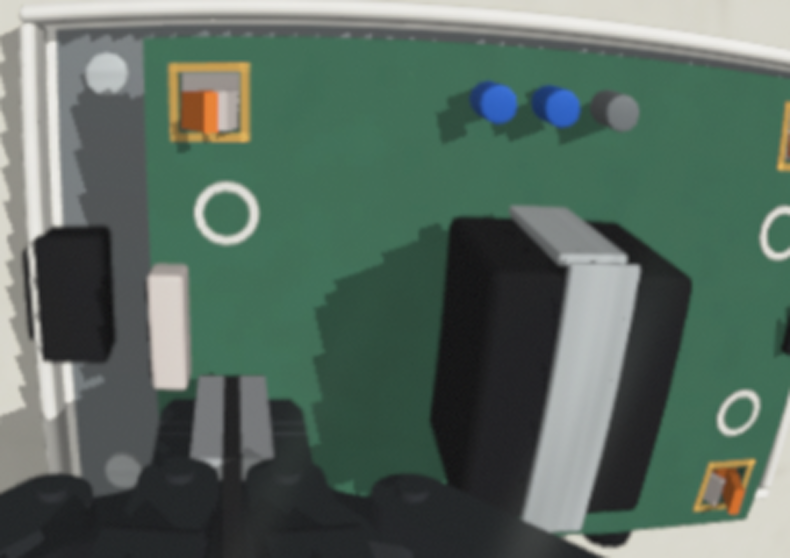

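View pics/l8.png

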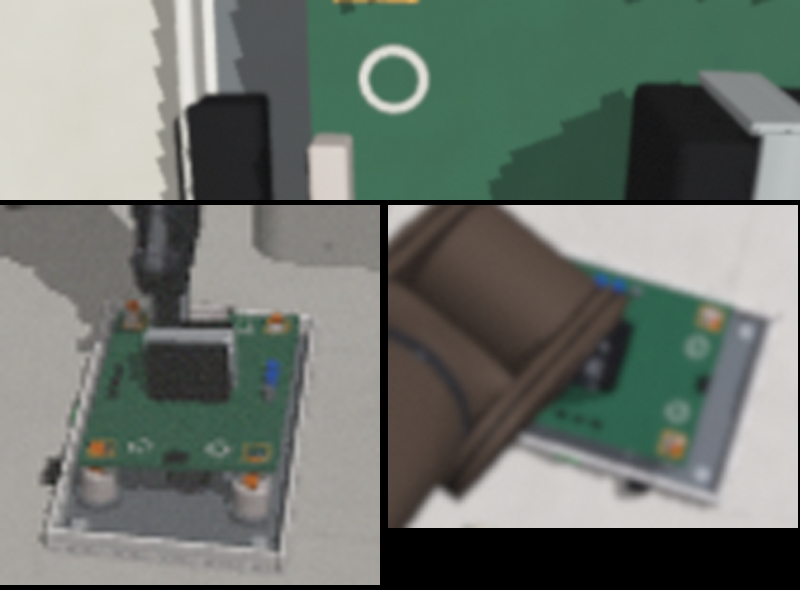

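Side view: clip1's point stands above the board, but the opposite corner (hole3, about (257,452) in the crop) has lifted to the tip of its point. I push a little more at pad1 to test whether it is hard on the seat.

Emit:
{"api": "move_arm", "payload": {"linear": [[-0.001,-0.0004,-0.002],[-0.0005,-0.0004,-0.002]], "twist": [[0,0,0],[0,0,0]]}}

```text
time: 18.37
eef_pos: [0.4779, -0.2442, 0.04]
tcp_rot: [0.99, -0.144, 0.003, -0.001]
contact_force: [-2.5, 1.1, 10.0]
opening: 0.0
```

Emit:
{"api": "move_arm", "payload": {"linear": [[-0.001,-0.0004,-0.003],[-0.0005,-0.0004,-0.003]], "twist": [[0,0,0],[0,0,0]]}}

```text
time: 18.53
eef_pos: [0.4782, -0.2451, 0.0395]
tcp_rot: [0.99, -0.144, 0.003, -0.002]
contact_force: [-8.6, 9.4, 27.7]
opening: 0.001
```

Hard stop at 0.0395, and the force jumped to 27.7 N, more than I wanted. I back off at once and look.

Emit:
{"api": "move_arm", "payload": {"linear": [[0,0,0.004],[0,0,0.01],[0,0,0.02],[0,-0.01,0.02],[0,-0.02,0.02],[0,-0.02,0],[0,0,0],[0,0,0],[0,0,0]], "twist": [[0,0,0],[0,0,0],[0,0,0],[0,0,0],[0,0,0],[0,0,0],[0,0,0],[0,0,0],[0,0,0]]}}

```text
time: 19.28
eef_pos: [0.4758, -0.2961, 0.115]
tcp_rot: [0.99, -0.144, 0.002, -0.001]
contact_force: [-0.4, -0.3, -0.7]
opening: -0.001
```

```bash
python3 look.py l9;python3 - <<'E'
from h import *
c=cam('wrist'); cv2.imwrite('pics/w12.png',cv2.resize(c['img'][90:330,140:480],(790,558),interpolation=cv2.INTER_CUBIC))
E
```

```text
t 19.28 p [ 0.4758 -0.2961  0.115 ] yaw -16.51 level fix deg [-0.13  0.21] F [-0.4 -0.3 -0.7] op -0.001
```

View pics/w12.png

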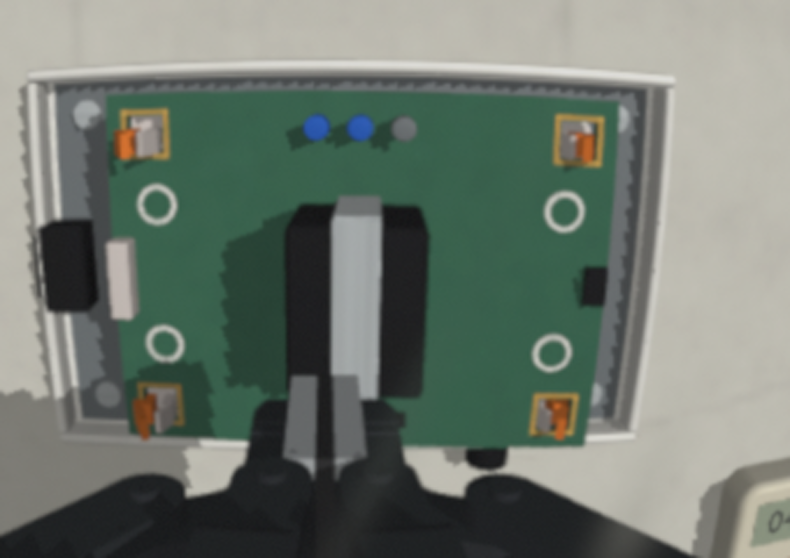

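View pics/l9.png

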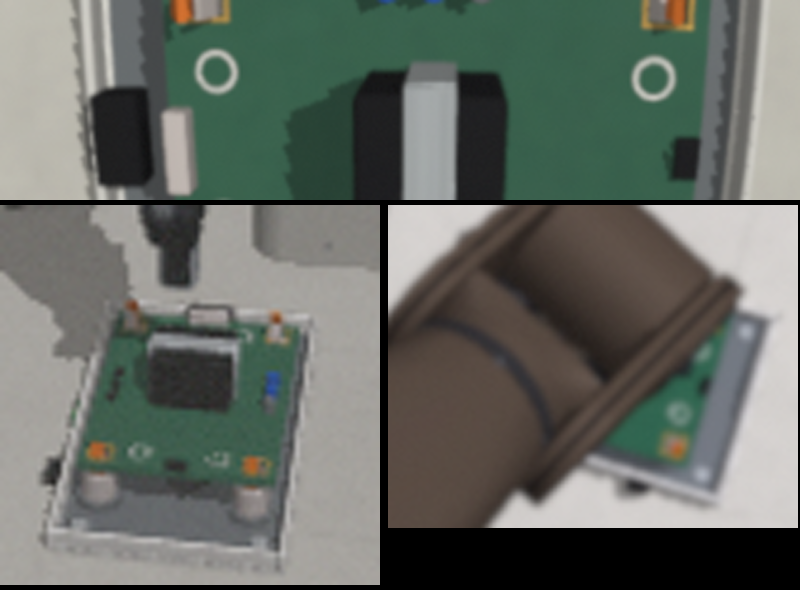

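Both inlet-end clips now overlap the gold frames: clip1 at about (148,410) and clip2 at about (128,142). So both look clicked with one press. Now the -y end, starting at pad4.

Emit:
{"api": "move_arm", "payload": {"linear": [[-0.01,-0.018,0],[-0.012,-0.02,0],[-0.01,-0.018,-0.005],[0,0,-0.02],[0,0,-0.015],[0,0,0],[0,0,0],[0,0,0]], "twist": [[-0.1,0.2,0],[0,0,0],[0,0,0],[0,0,0],[0,0,0],[0,0,0],[0,0,0],[0,0,0]]}}

```text
time: 20.15
eef_pos: [0.4424, -0.3483, 0.0713]
tcp_rot: [0.99, -0.14, -0.002, -0.002]
contact_force: [0.1, 0.2, 0.2]
opening: 0.003
```

Run:
```python
from h import *
st()
```

```text
t 20.15 p [ 0.4424 -0.3483  0.0713] yaw -16.06 level fix deg [-0.28 -0.21] F [0.1 0.2 0.2] op 0.003
```

Emit:
{"api": "move_arm", "payload": {"linear": [[0,-0.009,0],[0,0,-0.006],[0,0,-0.004],[0,0,0],[0,0,0]], "twist": [[-0.28,-0.2,-0.4],[0,0,0],[0,0,0],[0,0,0],[0,0,0]]}}

```text
time: 20.57
eef_pos: [0.4445, -0.3586, 0.0634]
tcp_rot: [0.99, -0.142, 0.002, 0.002]
contact_force: [-0.5, 0.6, -0.0]
opening: -0.002
```

Run:
```python
from h import *
st();c=cam('wrist'); cv2.imwrite('pics/w13.png',cv2.resize(c['img'][90:330,60:400],(790,558),interpolation=cv2.INTER_CUBIC))
```

```text
t 20.57 p [ 0.4445 -0.3586  0.0634] yaw -16.38 level fix deg [0.25 0.2 ] F [-0.5  0.6 -0. ] op -0.002
```

View pics/w13.png

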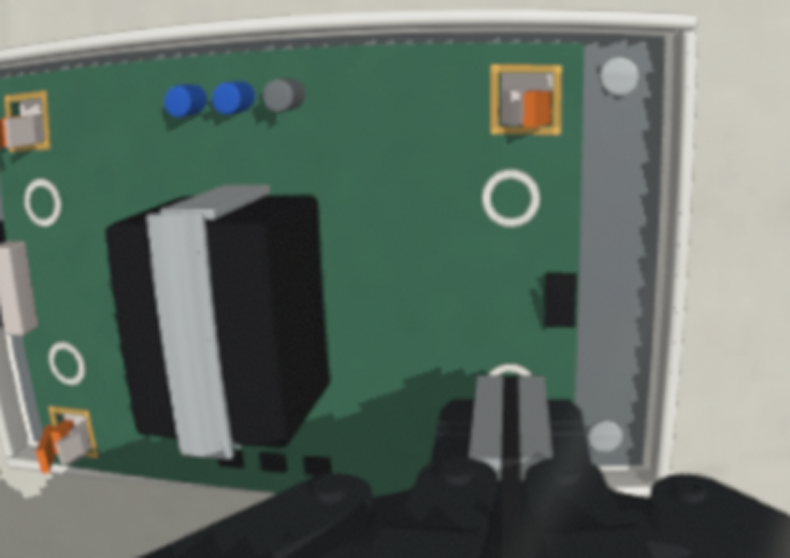

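Emit:
{"api": "move_arm", "payload": {"linear": [[-0.002,0,-0.004],[0,0,-0.004],[0,0,0],[0,0,0]], "twist": [[0.2,0.2,-0.1],[0,0,0],[0,0,0],[0,0,0]]}}

```text
time: 20.95
eef_pos: [0.4424, -0.3585, 0.055]
tcp_rot: [0.99, -0.143, 0.0, 0.0]
contact_force: [-0.0, -0.3, 0.1]
opening: -0.001
```

Emit:
{"api": "move_arm", "payload": {"linear": [[-0.0003,0,-0.0025],[0,0,-0.0015]], "twist": [[0,0,0],[0,0,0]]}}

```text
time: 21.12
eef_pos: [0.4422, -0.3586, 0.0509]
tcp_rot: [0.99, -0.143, 0.0, 0.001]
contact_force: [-0.5, 0.1, 0.4]
opening: 0.005
```

Emit:
{"api": "move_arm", "payload": {"linear": [[-0.0003,0,-0.001],[0,0,-0.001]], "twist": [[0,0,0],[0,0,0]]}}

```text
time: 21.28
eef_pos: [0.4418, -0.3585, 0.0484]
tcp_rot: [0.99, -0.143, 0.0, 0.0]
contact_force: [-0.4, -0.8, 0.2]
opening: -0.003
```

Emit:
{"api": "move_arm", "payload": {"linear": [[-0.0003,0,-0.001],[-0.0003,0,-0.001]], "twist": [[0,0,0],[0,0,0]]}}

```text
time: 21.45
eef_pos: [0.4417, -0.3587, 0.0473]
tcp_rot: [0.99, -0.143, 0.001, 0.0]
contact_force: [-1.1, 3.3, 7.5]
opening: -0.001
```

Emit:
{"api": "move_arm", "payload": {"linear": [[-0.0003,0,-0.001],[-0.0003,0,-0.001]], "twist": [[0,0,0],[0,0,0]]}}

```text
time: 21.62
eef_pos: [0.4417, -0.3587, 0.0473]
tcp_rot: [0.99, -0.143, 0.001, -0.0]
contact_force: [-1.0, 2.1, 5.2]
opening: 0.001
```

Emit:
{"api": "move_arm", "payload": {"linear": [[-0.0003,0,-0.0015],[-0.0003,0,-0.0015]], "twist": [[0,0,0],[0,0,0]]}}

```text
time: 21.78
eef_pos: [0.4418, -0.3588, 0.0471]
tcp_rot: [0.99, -0.143, 0.001, -0.0]
contact_force: [-2.4, 3.4, 8.7]
opening: 0.001
```

Emit:
{"api": "move_arm", "payload": {"linear": [[-0.0003,0,-0.002],[-0.0003,0,-0.002]], "twist": [[0,0,0],[0,0,0]]}}

```text
time: 21.95
eef_pos: [0.4419, -0.3589, 0.0465]
tcp_rot: [0.99, -0.143, 0.0, -0.001]
contact_force: [-2.6, 3.8, 10.2]
opening: 0.002
```

Emit:
{"api": "move_arm", "payload": {"linear": [[-0.0003,0,-0.002],[-0.0003,0,-0.002]], "twist": [[0,0,0],[0,0,0]]}}

```text
time: 22.12
eef_pos: [0.4419, -0.3589, 0.0464]
tcp_rot: [0.99, -0.143, -0.0, -0.002]
contact_force: [-2.6, 4.3, 11.5]
opening: -0.003
```

Emit:
{"api": "move_arm", "payload": {"linear": [[-0.0003,0.0005,-0.0025],[-0.0003,0.0005,-0.0025]], "twist": [[0,0,0],[0,0,0]]}}

```text
time: 22.28
eef_pos: [0.442, -0.3588, 0.046]
tcp_rot: [0.99, -0.143, -0.001, -0.001]
contact_force: [-3.8, 3.0, 11.9]
opening: 0.002
```

Emit:
{"api": "move_arm", "payload": {"linear": [[-0.0005,0.0005,-0.0025],[-0.0005,0.0005,-0.0025]], "twist": [[0,0,0],[0,0,0]]}}

```text
time: 22.45
eef_pos: [0.4419, -0.3588, 0.046]
tcp_rot: [0.99, -0.142, -0.001, -0.001]
contact_force: [-2.8, 3.4, 12.6]
opening: -0.001
```

Emit:
{"api": "move_arm", "payload": {"linear": [[-0.0005,0.0005,-0.003],[-0.0005,0.0005,-0.003]], "twist": [[0,0,0],[0,0,0]]}}

```text
time: 22.62
eef_pos: [0.442, -0.3589, 0.0456]
tcp_rot: [0.99, -0.142, -0.001, -0.001]
contact_force: [-4.5, 5.1, 14.6]
opening: 0.001
```

Emit:
{"api": "move_arm", "payload": {"linear": [[-0.0005,0.0005,-0.003]], "twist": [[0,0,0]]}}

```text
time: 22.7
eef_pos: [0.442, -0.3588, 0.0455]
tcp_rot: [0.99, -0.142, -0.001, -0.001]
contact_force: [-5.2, 4.9, 14.9]
opening: 0.002
```

Emit:
{"api": "move_arm", "payload": {"linear": [[-0.0005,0.0005,-0.003]], "twist": [[0,0,0]]}}

```text
time: 22.78
eef_pos: [0.4419, -0.3588, 0.0455]
tcp_rot: [0.99, -0.142, -0.001, -0.001]
contact_force: [-3.9, 4.5, 14.7]
opening: -0.0
```

Emit:
{"api": "move_arm", "payload": {"linear": [[-0.001,0.001,-0.0034]], "twist": [[0,0,0]]}}

```text
time: 22.87
eef_pos: [0.4419, -0.3588, 0.0454]
tcp_rot: [0.99, -0.141, -0.0, -0.0]
contact_force: [-2.2, 3.0, 14.2]
opening: -0.0
```

Emit:
{"api": "move_arm", "payload": {"linear": [[-0.001,0.001,-0.0036]], "twist": [[0,0,0]]}}

```text
time: 22.95
eef_pos: [0.4419, -0.3588, 0.0452]
tcp_rot: [0.99, -0.141, 0.0, 0.001]
contact_force: [-3.5, 4.0, 15.4]
opening: 0.006
```

Emit:
{"api": "move_arm", "payload": {"linear": [[-0.001,0.001,-0.0036]], "twist": [[0,0,0]]}}

```text
time: 23.03
eef_pos: [0.4419, -0.3588, 0.0451]
tcp_rot: [0.99, -0.141, 0.001, 0.001]
contact_force: [-4.2, 4.8, 16.6]
opening: 0.002
```

Emit:
{"api": "move_arm", "payload": {"linear": [[-0.001,0.001,-0.0038]], "twist": [[0,0,0]]}}

```text
time: 23.12
eef_pos: [0.4419, -0.3588, 0.0448]
tcp_rot: [0.99, -0.141, 0.001, 0.002]
contact_force: [-3.1, 3.7, 14.7]
opening: -0.001
```

Emit:
{"api": "move_arm", "payload": {"linear": [[-0.001,0.001,-0.004]], "twist": [[0,0,0]]}}

```text
time: 23.2
eef_pos: [0.4419, -0.3588, 0.0442]
tcp_rot: [0.99, -0.141, 0.002, 0.002]
contact_force: [-3.3, 3.4, 11.4]
opening: 0.001
```

Emit:
{"api": "move_arm", "payload": {"linear": [[-0.001,0.001,-0.004]], "twist": [[0,0,0]]}}

```text
time: 23.28
eef_pos: [0.4418, -0.3587, 0.0429]
tcp_rot: [0.99, -0.141, 0.003, 0.003]
contact_force: [-1.8, 2.3, 7.7]
opening: -0.002
```

Giving way. I use small steps from here.

Emit:
{"api": "move_arm", "payload": {"linear": [[-0.0005,0.0005,-0.001]], "twist": [[0,0,0]]}}

```text
time: 23.37
eef_pos: [0.4418, -0.3586, 0.043]
tcp_rot: [0.99, -0.141, 0.004, 0.004]
contact_force: [-1.0, 0.1, 0.5]
opening: 0.002
```

Emit:
{"api": "move_arm", "payload": {"linear": [[-0.0005,0.0005,-0.001]], "twist": [[0,0,0]]}}

```text
time: 23.45
eef_pos: [0.4417, -0.3586, 0.0427]
tcp_rot: [0.99, -0.141, 0.004, 0.004]
contact_force: [0.8, -1.2, 3.3]
opening: 0.0
```

Emit:
{"api": "move_arm", "payload": {"linear": [[-0.0005,0.0005,-0.0015]], "twist": [[0,0,0]]}}

```text
time: 23.53
eef_pos: [0.4417, -0.3587, 0.0423]
tcp_rot: [0.99, -0.141, 0.005, 0.005]
contact_force: [-1.0, 1.2, 8.4]
opening: -0.002
```

Emit:
{"api": "move_arm", "payload": {"linear": [[-0.0005,0.0005,-0.0015]], "twist": [[0,0,0]]}}

```text
time: 23.62
eef_pos: [0.4417, -0.3587, 0.0421]
tcp_rot: [0.99, -0.141, 0.005, 0.005]
contact_force: [-1.7, 2.8, 10.4]
opening: -0.001
```

Emit:
{"api": "move_arm", "payload": {"linear": [[-0.0005,0.0005,-0.002]], "twist": [[0.1,0,0]]}}

```text
time: 23.7
eef_pos: [0.4417, -0.3587, 0.0418]
tcp_rot: [0.99, -0.141, 0.005, 0.005]
contact_force: [-2.0, 3.2, 11.5]
opening: 0.001
```

Emit:
{"api": "move_arm", "payload": {"linear": [[-0.0005,0.0005,-0.002]], "twist": [[0,0,0]]}}

```text
time: 23.78
eef_pos: [0.4417, -0.3587, 0.0416]
tcp_rot: [0.99, -0.14, 0.005, 0.005]
contact_force: [-1.9, 3.5, 11.5]
opening: 0.0
```

Emit:
{"api": "move_arm", "payload": {"linear": [[-0.0005,0.0005,-0.002]], "twist": [[0,0,0]]}}

```text
time: 23.87
eef_pos: [0.4417, -0.3587, 0.0413]
tcp_rot: [0.99, -0.14, 0.006, 0.005]
contact_force: [-1.6, 2.7, 10.1]
opening: 0.001
```

Still moving slowly, since clip3 also takes some of the load. I continue.

Emit:
{"api": "move_arm", "payload": {"linear": [[-0.0005,0.0005,-0.002]], "twist": [[0,0,0]]}}

```text
time: 23.95
eef_pos: [0.4417, -0.3587, 0.0412]
tcp_rot: [0.99, -0.14, 0.006, 0.005]
contact_force: [-1.6, 3.0, 11.1]
opening: 0.001
```

Emit:
{"api": "move_arm", "payload": {"linear": [[-0.0005,0.0005,-0.002]], "twist": [[0,0,0]]}}

```text
time: 24.03
eef_pos: [0.4417, -0.3587, 0.0411]
tcp_rot: [0.99, -0.14, 0.006, 0.005]
contact_force: [-1.8, 3.2, 11.2]
opening: -0.001
```

Emit:
{"api": "move_arm", "payload": {"linear": [[-0.0005,0.0005,-0.0015]], "twist": [[0,0,0]]}}

```text
time: 24.12
eef_pos: [0.4417, -0.3587, 0.0411]
tcp_rot: [0.99, -0.14, 0.006, 0.005]
contact_force: [-0.8, 1.3, 8.4]
opening: 0.001
```

Emit:
{"api": "move_arm", "payload": {"linear": [[-0.0005,0.0005,-0.0015]], "twist": [[0,0,0]]}}

```text
time: 24.2
eef_pos: [0.4417, -0.3587, 0.0411]
tcp_rot: [0.99, -0.14, 0.007, 0.006]
contact_force: [-0.5, 1.5, 9.2]
opening: -0.001
```

Emit:
{"api": "move_arm", "payload": {"linear": [[-0.0005,0.0005,-0.0025]], "twist": [[0,0,0]]}}

```text
time: 24.28
eef_pos: [0.4417, -0.3587, 0.0404]
tcp_rot: [0.99, -0.14, 0.007, 0.006]
contact_force: [-2.7, 3.5, 13.3]
opening: -0.004
```

Emit:
{"api": "move_arm", "payload": {"linear": [[-0.0005,0.0005,-0.0028]], "twist": [[0,0,0]]}}

```text
time: 24.37
eef_pos: [0.4418, -0.3587, 0.0391]
tcp_rot: [0.99, -0.14, 0.007, 0.006]
contact_force: [-0.6, -0.5, 0.7]
opening: -0.003
```

Emit:
{"api": "move_arm", "payload": {"linear": [[-0.0005,0.0005,-0.003]], "twist": [[0,0,0]]}}

```text
time: 24.45
eef_pos: [0.4418, -0.3588, 0.0387]
tcp_rot: [0.99, -0.14, 0.007, 0.006]
contact_force: [-5.2, 6.4, 24.6]
opening: 0.001
```

Force dropped at the snap and then came up against a hard stop. I retreat and inspect.

Emit:
{"api": "move_arm", "payload": {"linear": [[0,0,0.004],[0,0,0.01],[0,0,0.02],[0,0,0.02],[0,0.005,0.02],[0,0.01,0.01],[0,0,0],[0,0,0]], "twist": [[0,0,0],[0,0,0],[0.4,0.4,-0.3],[0.4,0.4,-0.3],[0,0,0],[0,0,0],[0,0,0],[0,0,0]]}}

```text
time: 25.12
eef_pos: [0.4398, -0.3421, 0.1251]
tcp_rot: [0.989, -0.146, -0.003, -0.001]
contact_force: [-0.7, 0.5, -0.4]
opening: 0.0
```

```bash
python3 look.py l10;python3 - <<'E'
from h import *
c=cam('wrist'); cv2.imwrite('pics/w14.png',cv2.resize(c['img'][90:330,80:420],(790,558),interpolation=cv2.INTER_CUBIC))
E
```

```text
t 25.12 p [ 0.4398 -0.3421  0.1251] yaw -16.75 level fix deg [-0.2  -0.32] F [-0.7  0.5 -0.4] op 0.0
```

View pics/w14.png

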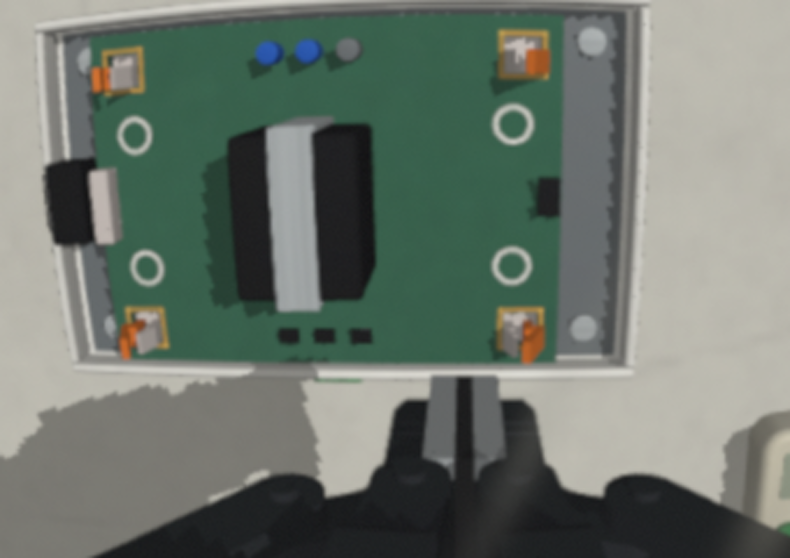

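View pics/l10.png

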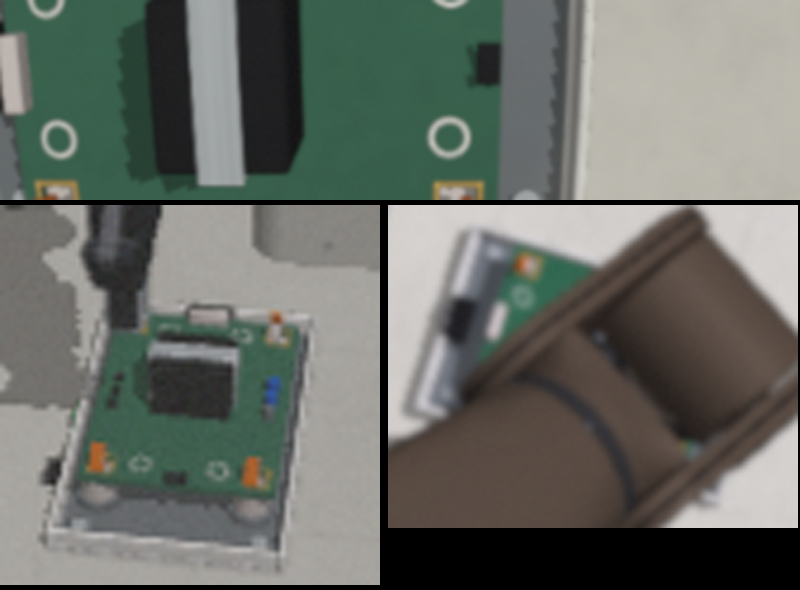

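All four leaves now stand out over the gold frames. I check pads 3, 2 and 1 by feel, starting with pad3.

Emit:
{"api": "move_arm", "payload": {"linear": [[0.014,-0.008,0],[0.016,-0.01,-0.005],[0.013,-0.008,-0.015],[0,0,-0.02],[0,0,-0.015],[0,0,0],[0,0,0],[0,0,0]], "twist": [[-0.2,-0.3,0.2],[0,0,0],[0,0,0],[0,0,0],[0,0,0],[0,0,0],[0,0,0],[0,0,0]]}}

```text
time: 25.98
eef_pos: [0.481, -0.3684, 0.0589]
tcp_rot: [0.989, -0.145, -0.006, -0.004]
contact_force: [0.4, 0.1, -0.3]
opening: 0.003
```

```bash
python3 -c "
from h import *
st()"
```

```text
t 25.98 p [ 0.481  -0.3684  0.0589] yaw -16.72 level fix deg [-0.6  -0.59] F [ 0.4  0.1 -0.3] op 0.003
```

Emit:
{"api": "move_arm", "payload": {"linear": [[0.003,-0.002,-0.003],[0,0,-0.005],[0,0,0],[0,0,0]], "twist": [[-0.6,-0.6,0.1],[0,0,0],[0,0,0],[0,0,0]]}}

```text
time: 26.32
eef_pos: [0.4849, -0.3717, 0.0528]
tcp_rot: [0.989, -0.145, 0.002, 0.002]
contact_force: [0.4, 0.2, 0.1]
opening: -0.001
```

Emit:
{"api": "move_arm", "payload": {"linear": [[0,0,-0.004],[0,0,-0.002],[0,0,0]], "twist": [[0,0,0],[0,0,0],[0,0,0]]}}

```text
time: 26.57
eef_pos: [0.4855, -0.3722, 0.0477]
tcp_rot: [0.989, -0.144, 0.003, 0.003]
contact_force: [0.4, -0.2, -0.2]
opening: 0.001
```

Emit:
{"api": "move_arm", "payload": {"linear": [[0,0,-0.0015],[0,0,-0.001]], "twist": [[0,0,0],[0,0,0]]}}

```text
time: 26.73
eef_pos: [0.4856, -0.3723, 0.0454]
tcp_rot: [0.989, -0.144, 0.003, 0.003]
contact_force: [0.0, 0.1, 0.5]
opening: 0.001
```

Emit:
{"api": "move_arm", "payload": {"linear": [[0,0,-0.001],[0,0,-0.001]], "twist": [[0,0,0],[0,0,0]]}}

```text
time: 26.9
eef_pos: [0.4856, -0.3724, 0.0432]
tcp_rot: [0.99, -0.144, 0.004, 0.003]
contact_force: [-0.3, -0.2, -0.5]
opening: 0.0
```

Emit:
{"api": "move_arm", "payload": {"linear": [[0,0.0005,-0.001],[0,0,-0.001]], "twist": [[0,0,0],[0,0,0]]}}

```text
time: 27.07
eef_pos: [0.4857, -0.3718, 0.041]
tcp_rot: [0.989, -0.144, 0.004, 0.003]
contact_force: [-0.1, 0.3, -0.3]
opening: -0.001
```

Emit:
{"api": "move_arm", "payload": {"linear": [[0,0.0005,-0.001],[0,0,-0.001]], "twist": [[0,0,0],[0,0,0]]}}

```text
time: 27.23
eef_pos: [0.4856, -0.3713, 0.0388]
tcp_rot: [0.989, -0.144, 0.003, 0.003]
contact_force: [-1.6, 2.2, 10.0]
opening: -0.004
```

Emit:
{"api": "move_arm", "payload": {"linear": [[0,0,-0.001],[0,0,-0.001]], "twist": [[0,0,0],[0,0,0]]}}

```text
time: 27.4
eef_pos: [0.4857, -0.3713, 0.0389]
tcp_rot: [0.99, -0.144, 0.003, 0.002]
contact_force: [-2.8, 2.2, 5.3]
opening: 0.003
```

Emit:
{"api": "move_arm", "payload": {"linear": [[0,0,-0.0015],[0,0,-0.0015]], "twist": [[0,0,0],[0,0,0]]}}

```text
time: 27.57
eef_pos: [0.4857, -0.3713, 0.0388]
tcp_rot: [0.99, -0.144, 0.001, 0.002]
contact_force: [-2.1, 3.2, 8.8]
opening: -0.001
```

Emit:
{"api": "move_arm", "payload": {"linear": [[0,0,-0.0022],[0,0,-0.0022]], "twist": [[0,0,0],[0,0,0]]}}

```text
time: 27.73
eef_pos: [0.4858, -0.3714, 0.0388]
tcp_rot: [0.99, -0.144, -0.0, 0.001]
contact_force: [-3.6, 4.8, 11.1]
opening: 0.003
```

Emit:
{"api": "move_arm", "payload": {"linear": [[0,0,-0.003]], "twist": [[0,0,0]]}}

```text
time: 27.82
eef_pos: [0.4858, -0.3714, 0.0388]
tcp_rot: [0.99, -0.143, -0.001, 0.0]
contact_force: [-6.5, 7.2, 18.0]
opening: 0.001
```

Pad3 is hard on its seat (0.0388 at 18 N). Next is pad2; I go up and over.

Emit:
{"api": "move_arm", "payload": {"linear": [[0,0,0.004],[0,0,0.01],[0,0,0.02],[0,0,0.025],[0.002,0.02,0.015],[0.009,0.03,0],[0.01,0.03,0],[0.009,0.026,0],[0,0,-0.01],[0,0,-0.02],[0,0,0],[0,0,0]], "twist": [[0,0,0],[0,0,0],[0,0,0],[0,0,0],[0,0,0],[0,0,0],[0,0,0],[0,0,0],[0,0,0],[0,0,0],[0,0,0],[0,0,0]]}}

```text
time: 28.82
eef_pos: [0.5189, -0.2642, 0.0935]
tcp_rot: [0.99, -0.144, 0.005, 0.004]
contact_force: [0.9, -1.0, -0.3]
opening: -0.003
```

```bash
python3 -c "
from h import *
st()"
```

```text
t 28.82 p [ 0.5189 -0.2642  0.0935] yaw -16.58 level fix deg [0.51 0.5 ] F [ 0.9 -1.  -0.3] op -0.003
```

Emit:
{"api": "move_arm", "payload": {"linear": [[0,0.008,-0.01],[0,0,-0.015],[0,0,-0.01],[0,0,0],[0,0,0],[0,0,0]], "twist": [[0.5,0.5,0],[0,0,0],[0,0,0],[0,0,0],[0,0,0],[0,0,0]]}}

```text
time: 29.32
eef_pos: [0.5189, -0.2581, 0.0579]
tcp_rot: [0.989, -0.146, -0.0, -0.0]
contact_force: [0.2, -0.2, -0.2]
opening: -0.002
```

Emit:
{"api": "move_arm", "payload": {"linear": [[0,0,-0.005],[0,0,-0.003],[0,0,0]], "twist": [[0,0,0],[0,0,0],[0,0,0]]}}

```text
time: 29.57
eef_pos: [0.5198, -0.2591, 0.051]
tcp_rot: [0.989, -0.146, 0.001, 0.001]
contact_force: [0.0, -1.0, -0.4]
opening: -0.002
```

Emit:
{"api": "move_arm", "payload": {"linear": [[-0.001,0.003,-0.004],[0,0,-0.002],[0,0,0]], "twist": [[0,0,0.1],[0,0,0],[0,0,0]]}}

```text
time: 29.82
eef_pos: [0.5191, -0.2561, 0.045]
tcp_rot: [0.989, -0.146, 0.002, 0.001]
contact_force: [0.4, -0.0, 0.6]
opening: -0.001
```

Emit:
{"api": "move_arm", "payload": {"linear": [[0,0,-0.001],[0,0,-0.001],[0,0,-0.001]], "twist": [[0,0,0],[0,0,0],[0,0,0]]}}

```text
time: 30.07
eef_pos: [0.5193, -0.256, 0.042]
tcp_rot: [0.989, -0.145, 0.002, 0.001]
contact_force: [0.1, -0.3, -0.2]
opening: 0.002
```

Emit:
{"api": "move_arm", "payload": {"linear": [[0,0,-0.001],[0,0,-0.001]], "twist": [[0,0,0],[0,0,0]]}}

```text
time: 30.23
eef_pos: [0.5193, -0.2561, 0.0399]
tcp_rot: [0.989, -0.145, 0.002, 0.001]
contact_force: [-0.0, -0.3, 0.4]
opening: -0.0
```

Emit:
{"api": "move_arm", "payload": {"linear": [[0,0,-0.001],[0,0,-0.001]], "twist": [[0,0,0],[0,0,0]]}}

```text
time: 30.4
eef_pos: [0.5194, -0.2561, 0.0388]
tcp_rot: [0.989, -0.145, 0.002, 0.001]
contact_force: [-4.2, 3.1, 11.6]
opening: 0.001
```

Emit:
{"api": "move_arm", "payload": {"linear": [[0,0,-0.002],[0,0,-0.002]], "twist": [[0,0,0],[0,0,0]]}}

```text
time: 30.57
eef_pos: [0.5195, -0.2562, 0.0388]
tcp_rot: [0.989, -0.145, -0.0, 0.0]
contact_force: [-5.7, 2.8, 11.6]
opening: -0.002
```

Emit:
{"api": "move_arm", "payload": {"linear": [[0,0,-0.003]], "twist": [[0,0,0]]}}

```text
time: 30.65
eef_pos: [0.5196, -0.2562, 0.0387]
tcp_rot: [0.989, -0.145, -0.002, -0.0]
contact_force: [-8.2, 5.2, 21.5]
opening: 0.003
```

Pad2 is hard at the same height. Last, pad1.

Emit:
{"api": "move_arm", "payload": {"linear": [[0,0,0.004],[0,0,0.01],[0,0,0.015],[0,0,0.005],[-0.014,0.004,0],[-0.015,0.004,0],[-0.012,0.004,0],[0,0,-0.01],[0,0,0],[0,0,0],[0,0,0]], "twist": [[0,0,0],[0,0,0],[0,0,0],[0,0,0],[0,0,0],[0,0,0],[0,0,0],[0,0,0],[0,0,0],[0,0,0],[0,0,0]]}}

```text
time: 31.57
eef_pos: [0.4797, -0.2455, 0.0672]
tcp_rot: [0.989, -0.145, 0.002, 0.001]
contact_force: [-0.2, 0.7, -0.3]
opening: -0.001
```

```bash
python3 -c "
from h import *
st()"
```

```text
t 31.57 p [ 0.4797 -0.2455  0.0672] yaw -16.66 level fix deg [0.19 0.19] F [-0.2  0.7 -0.3] op -0.001
```

Emit:
{"api": "move_arm", "payload": {"linear": [[-0.003,0.003,-0.007],[0,0,-0.008],[0,0,-0.004],[0,0,0],[0,0,0]], "twist": [[0.2,0.2,0],[0,0,0],[0,0,0],[0,0,0],[0,0,0]]}}

```text
time: 31.98
eef_pos: [0.4777, -0.2426, 0.0454]
tcp_rot: [0.989, -0.145, -0.0, -0.0]
contact_force: [0.2, 0.1, -0.5]
opening: 0.002
```

Emit:
{"api": "move_arm", "payload": {"linear": [[0,0,-0.002],[0,0,-0.0015],[0,0,-0.001]], "twist": [[0,0,0],[0,0,0],[0,0,0]]}}

```text
time: 32.23
eef_pos: [0.478, -0.2427, 0.0405]
tcp_rot: [0.989, -0.145, -0.0, -0.0]
contact_force: [-0.7, 0.0, -0.3]
opening: -0.003
```

Emit:
{"api": "move_arm", "payload": {"linear": [[0,0,-0.001],[0,0,-0.001]], "twist": [[0,0,0],[0,0,0]]}}

```text
time: 32.4
eef_pos: [0.4782, -0.2428, 0.0388]
tcp_rot: [0.989, -0.145, -0.0, -0.0]
contact_force: [-2.9, 1.8, 8.7]
opening: -0.003
```

Emit:
{"api": "move_arm", "payload": {"linear": [[0,0,-0.002],[0,0,-0.002]], "twist": [[0,0,0],[0,0,0]]}}

```text
time: 32.57
eef_pos: [0.4782, -0.2429, 0.0388]
tcp_rot: [0.99, -0.144, -0.002, -0.001]
contact_force: [-5.7, 3.0, 12.5]
opening: -0.002
```

Emit:
{"api": "move_arm", "payload": {"linear": [[0,0,0.004],[0,0,0.015],[0,0,0.025],[0,0,0.025],[-0.005,-0.015,0.025],[-0.01,-0.025,0.02],[-0.01,-0.015,0.01],[0,0,0],[0,0,0]], "twist": [[0,0,0],[0,0,0],[0,0,0],[0,0,0],[0,0,0],[0,0,0],[0,0,0],[0,0,0],[0,0,0]]}}

```text
time: 33.32
eef_pos: [0.4518, -0.2987, 0.1703]
tcp_rot: [0.99, -0.143, -0.001, 0.0]
contact_force: [-0.9, -0.3, -0.8]
opening: 0.001
```

```bash
python3 look.py l11;python3 - <<'E'
from h import *
c=cam('wrist'); cv2.imwrite('pics/w15.png',cv2.resize(c['img'][70:310,120:440],(790,592),interpolation=cv2.INTER_CUBIC))
for r in goldholes(c,.0345,(120,70,440,300)): print(*r)
E
```

```text
t 33.32 p [ 0.4518 -0.2987  0.1703] yaw -16.47 level fix deg [-0.01 -0.15] F [-0.9 -0.3 -0.8] op 0.001
[206.5 113.6] [ 20  18 129] [ 0.5409 -0.261   0.0345]
[355.6 114.1] [ 18  18 124] [ 0.5058 -0.379   0.0345]
[209.5 210. ] [19 16 94] [ 0.4616 -0.2367  0.0345]
[351.8 209.9] [18 16 90] [ 0.4266 -0.3558  0.0345]
```

View pics/w15.png

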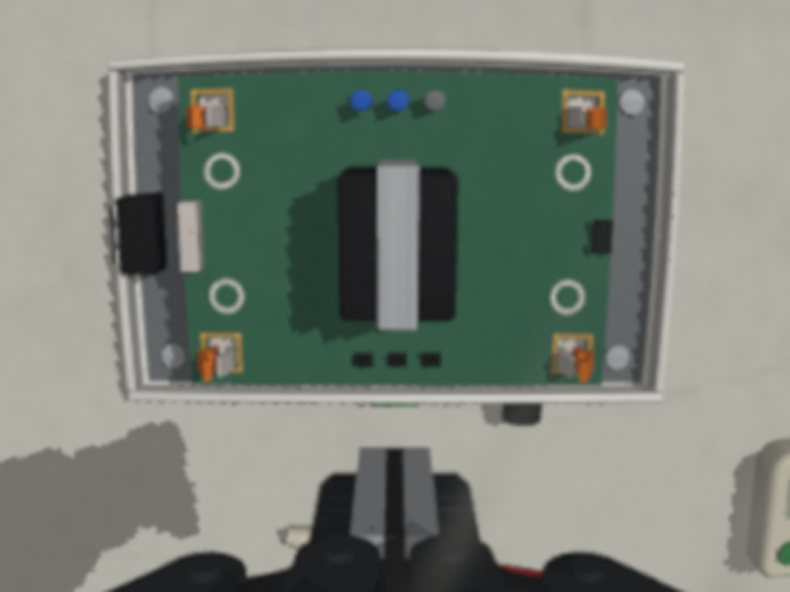

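View pics/l11.png

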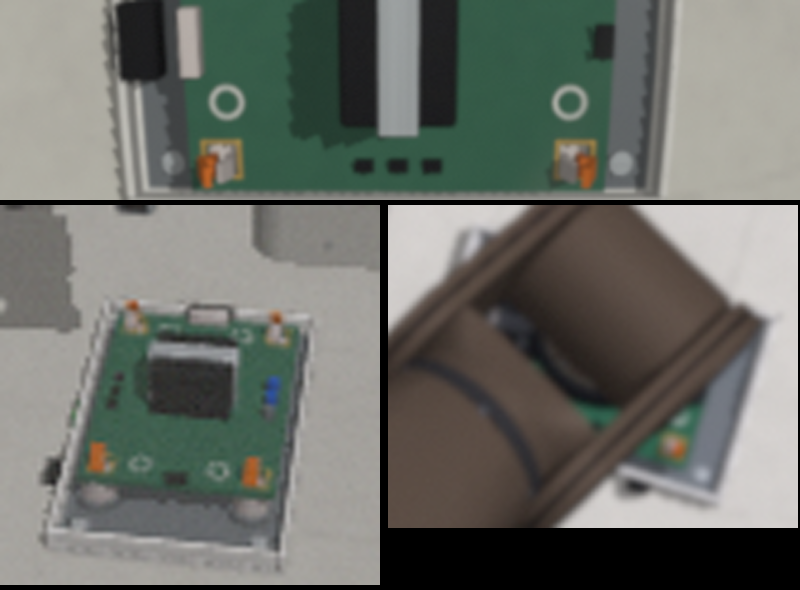

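```bash
python3 -c "
from h import *
st(); print(sign_off())"
```

```text
t 33.52 p [ 0.4514 -0.2969  0.1682] yaw -16.34 level fix deg [-0.18 -0.33] F [ 0.2 -0.3 -0. ] op -0.0
the job is handed in; nothing more can be done
None
```

The board is in the pan, all four clips look clicked over it, and I handed the job in at 33.5 s. I lifted it by the transformer, set it on the four points with its white connector at the inlet end, and pressed at pad 1 and then pad 4. Each press brought down both clips at that end.

- **Feel checks:** I then pressed pads 3, 2 and 1 in turn. The tool stopped hard at 38.7 to 38.8 mm at all four pads, under 12 to 25 N. That puts the board's underside about 27 mm above the bench, flush on every post.
- **Camera checks:** The last wrist and side pictures show all four orange leaves standing out over the gold hole frames. The robot was clear of everything, and I saw no sign that the marker or cup had moved.
- **Over the 25 N guideline:** The final push at pad 1 reached 27.7 N vertical, plus about 13 N sideways, for one control step before I backed off. That is below the stated 30 N and 45 N limits, as far as the wrist reading shows. The later presses peaked at 24.6 N.
- **Corner lift:** During the first press the opposite corner (hole 3) rose to the tip of its point, and it went back on by itself.
- **Camera disagreement:** The top and wrist cameras placed the pan centre about 2 to 4 mm apart. I used the wrist camera for both the board and the pan.

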